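# Hang the washed kit up to dry in the cheese packing room

## Task

Hang the washed kit up to dry: drape every pair of ear defenders on the table over the drying rail, between its posts, with one cup on each side of the bar, and hang every strainer basket by its handle grip on a hook of the stand, one to a hook. Once all of it hangs there, turn the blower's nozzle until its outlet faces the black mark on the blower, and then press the blower's button fully down. Leave the cheeses, jar, bottle, bowl and paper roll where they stand.

Things in the scene. Friction and masses are not known exactly. Their poses are not given: they have to be found in the camera images.
- rail: Fixed drying rail: a level steel bar of 24 mm diameter along the body's y, 340 mm long, on two posts at y = -155 and +155 mm (16 mm square, with feet 90 x 40 x 12 mm). Origin on the table under the middle of the bar; the bar's axis is 163 mm above the table, its top 175 mm. It differs in place and yaw from start to start.
- hookstand: Fixed steel stand with two equal hooks that point along its -x. Origin on the table under its column. A 16 mm cross bar lies along y at 250 mm height (y -100 to 100, x 0). From it at y = +80 and -80 mm level arms, 10 mm thick, axis 250 mm high, run 105 mm along -x to a tip turned up to 269 mm height (ends at x = -118 mm). Foot 130 mm square, x -35 to 95 mm. Place and yaw vary.
- hook_left (a point): Top of the arm of the hook at the stand's +y, at its middle (255 mm above the table, 55 mm in front of the cross bar): where a basket's grip should rest. Axes as hookstand.
- hook_right (a point): The same for the hook at the stand's -y.
- blower: Fixed white air blower, a box 130 x 130 x 100 mm; origin at the centre of its underside. A black mark is drawn in the middle of its -y edge on top, 60 mm from the centre. It differs in place and yaw from start to start.
- nozzle (a joint): Angle of the blower's grey swivelling nozzle about its upright axis through the blower's centre, rad, growing counter-clockwise seen from above; 0 = the outlet faces the mark. It starts between -1.4 and -0.7, stops at -1.7 and 1.7, and stays where it is left (friction about 0.05 N m).
- start (a joint): Travel of the black push button on the blower's top, m: 0 at rest, 0.006 fully down (about 5 N); it springs back. The button is 22 mm across on a low round grey housing, at x = +42, y = +42 mm in the blower's frame; its top is 122 mm above the table at rest.
- nozzle_top (a point): Middle of the nozzle's top, on its axis, 152 mm above the table; axes turn with the nozzle, as the blower's at joint 0, the outlet pointing to -y. The duct here is a block 26 mm wide (x), 58 mm long, 36 mm high (z 116 to 152 mm): grip across its 26 mm. Below is a disc of 34 mm radius. The outlet, a black slot, is at its front end, 46 mm wide, 43 mm from the axis.
- muffs1: Grey ear defenders with a rigid headband, upright on their two cups (0.22 kg): 152 mm along x (cup to cup), 56 along y, 150 high. Origin on the bottom midway between the cups. A crown block 60 x 24 (y) x 24 mm, z 126 to 150, tops the arch: grip it across its 24 mm, fingertips at most 14 mm below its top. Cups 70 mm high, 80 mm clear between their inner faces. May be absent.
- muffs1_under (a point): Middle of the underside of the crown block of muffs1, 126 mm above its origin; this rests on the bar when draped.
- muffs2: Grey ear defenders with a rigid headband, upright on their two cups (0.22 kg): 152 mm along x (cup to cup), 56 along y, 150 high. Origin on the bottom midway between the cups. A crown block 60 x 24 (y) x 24 mm, z 126 to 150, tops the arch: grip it across its 24 mm, fingertips at most 14 mm below its top. Cups 70 mm high, 80 mm clear between their inner faces. May be absent.
- muffs2_under (a point): Middle of the underside of the crown block of muffs2, 126 mm above its origin; this rests on the bar when draped.
- muffs3: Grey ear defenders with a rigid headband, upright on their two cups (0.22 kg): 152 mm along x (cup to cup), 56 along y, 150 high. Origin on the bottom midway between the cups. A crown block 60 x 24 (y) x 24 mm, z 126 to 150, tops the arch: grip it across its 24 mm, fingertips at most 14 mm below its top. Cups 70 mm high, 80 mm clear between their inner faces. May be absent.
- muffs3_under (a point): Middle of the underside of the crown block of muffs3, 126 mm above its origin; this rests on the bar when draped.
- basket1: Steel strainer basket, open on top, 70 (x) x 96 (y) x 50 mm (0.25 kg), with a rigid upright handle: uprights at y = -50 and +50 mm, top strap along y with a white block grip at its middle, 22 (x) x 56 x 26 mm, z 124 to 150, with a lip under each end (y 22 to 30, down to z 115). Origin under its centre. Grip it across its 22 mm, fingertips at most 14 mm below its top. Rim at z 50. May be absent.
- basket1_under (a point): Middle of the underside of the grip of basket1, 124 mm above its origin; this rests on the hook's arm when hung.
- basket2: Steel strainer basket, open on top, 70 (x) x 96 (y) x 50 mm (0.25 kg), with a rigid upright handle: uprights at y = -50 and +50 mm, top strap along y with a white block grip at its middle, 22 (x) x 56 x 26 mm, z 124 to 150, with a lip under each end (y 22 to 30, down to z 115). Origin under its centre. Grip it across its 22 mm, fingertips at most 14 mm below its top. Rim at z 50. May be absent.
- basket2_under (a point): Middle of the underside of the grip of basket2, 124 mm above its origin; this rests on the hook's arm when hung.
- cheese1: Bystander: white cheese, disc 96 mm across, 30 mm high, on the table under the rail; origin under its centre.
- cheese2: Bystander: white cheese, disc 104 mm across, 36 mm high; origin under its centre.
- jar: Bystander: low glass jar, 60 mm across, 34 mm high, on the table under the rail; origin under its centre.
- tape: Bystander: paper roll ring, 90 mm across, 25 mm high; origin under its centre.
- spray: Bystander: white bottle, 64 mm across, 170 mm high; origin under its centre.
- tub: Bystander: white bowl, 100 mm across, 70 mm high; origin under its centre.
Mind the look-alikes: they are no part of the job. What is shaped like the muffs3 but green is not meant.

How it is judged:
On the way, in this order (a step that is already met when the one before it is completed fails the run):
1. every pair of ear defenders present is draped over the rail and every basket present hangs on its own hook (x of muffs1_under in the frame of rail between -0.032 and 0.032 m and y of muffs1_under in the frame of rail between -0.145 and 0.145 m and z of muffs1_under in the frame of rail between 0.163 and 0.191 m and angle between the y axis of each of muffs1, muffs2, muffs3 and the y axis of rail, either way round below 0.4 rad and angle between each of muffs1, muffs2, muffs3's own z axis and vertical below 0.45 rad and contact force between each of muffs1, muffs2, muffs3 and rail above 0.3 N and x of muffs2_under in the frame of rail between -0.032 and 0.032 m and y of muffs2_under in the frame of rail between -0.145 and 0.145 m and z of muffs2_under in the frame of rail between 0.163 and 0.191 m and x of muffs3_under in the frame of rail between -0.032 and 0.032 m and y of muffs3_under in the frame of rail between -0.145 and 0.145 m and z of muffs3_under in the frame of rail between 0.163 and 0.191 m and (((x of basket1_under in the frame of hook_left between -0.052 and 0.045 m and y of basket1_under in the frame of hook_left between -0.03 and 0.03 m and z of basket1_under in the frame of hook_left between -0.012 and 0.016 m and angle between basket1's own z axis and vertical below 0.45 rad and contact force between basket1 and hookstand above 0.3 N) and (x of basket2_under in the frame of hook_right between -0.052 and 0.045 m and y of basket2_under in the frame of hook_right between -0.03 and 0.03 m and z of basket2_under in the frame of hook_right between -0.012 and 0.016 m and angle between basket2's own z axis and vertical below 0.45 rad and contact force between basket2 and hookstand above 0.3 N)) or ((x of basket1_under in the frame of hook_right between -0.052 and 0.045 m and y of basket1_under in the frame of hook_right between -0.03 and 0.03 m and z of basket1_under in the frame of hook_right between -0.012 and 0.016 m and angle between basket1's own z axis and vertical below 0.45 rad and contact force between basket1 and hookstand above 0.3 N) and (x of basket2_under in the frame of hook_left between -0.052 and 0.045 m and y of basket2_under in the frame of hook_left between -0.03 and 0.03 m and z of basket2_under in the frame of hook_left between -0.012 and 0.016 m and angle between basket2's own z axis and vertical below 0.45 rad and contact force between basket2 and hookstand above 0.3 N)))), for 0.3 s.
2. the nozzle's outlet has been turned to face the mark (value of joint nozzle between -0.13 and 0.13 rad), for 0.2 s.
3. the blower's button has been pressed down (value of joint start above 0.0042 m), for 0.05 s.
At the end, for the whole second after the job is handed in: All ear defenders present rest on the rail (crown within 32 mm of the bar, span square to it within 0.4 rad), each basket present hangs by its grip on its own hook (within 30 mm sideways, tip to cross bar), all tilted under 0.45 rad and slower than 0.15 m/s; nozzle within 0.13 rad of the mark (all of step 1 and all of step 2 and linear speed of each of muffs1, muffs2, muffs3, basket1, basket2 below 0.15 m/s); the robot touches nothing.
It fails at once if one of the bystanders (cheeses, jar, roll, bottle, bowl) is moved more than 40 mm (distance of any of cheese1, cheese2, jar, tape, spray, tub from where it was at the start of the episode above 0.04 m).
Of muffs1, muffs2, muffs3 only 2 to 3 are there at a start; the rules pass over those that are not, and their reading is None.
Of basket1, basket2 only 1 to 2 are there at a start; the rules pass over those that are not, and their reading is None.
At some moment in a run one of basket1, basket2 may be knocked a few centimetres aside while the robot is not near it.
It also fails if it takes over 210 s, if anything falls off the work surface, if the arm or the gripper's body presses on something with over 40 N, if the wrist force passes 120 N, or if a joint passes its speed limit or range.

## Robot

A 6-joint arm with a two-finger parallel gripper is mounted at the origin on the work surface. World frame = base frame: x ahead of the robot, y to its left, z up, the work surface at z = 0. Lengths are in m, angles in rad, forces in N, time in s.
With the tool pointing down it reaches from about 0.375 to 0.975 m from the base axis. Payload 3.8 kg.
Tool frame: the origin (TCP) lies midway between the tips of the shut fingers; the grasp point (between the pads) lies 19 mm behind it; z points along the fingers, y is the direction in which the jaws open and shut (so a half turn about z gives the same grasp; the last joint's range is limited). The gripper opens to 85 mm and grips with 20 to 120 N. Pads are 22 mm wide; open, the fingers measure 114 mm over their backs; the gripper's body (76 mm by 85 mm) begins 54 mm behind the grasp point. The pads swing forward as they close: fully open they stand 13 mm farther back than shut.
Start: joints at [-1.288, 0.264, 1.604, -0, 1.274, -0.037], TCP at [0.212, -0.641, 0.231] pointing down, gripper open.
Joint ranges: [-2.63, 2.63], [-0.94, 2.18], [0.31, 2.57], [-1.31, 4.45], [0, 2.66], [-2.55, 2.55]. Speed limits (rad/s): [2.57, 2.57, 3.14, 3.14, 3.14, 3.14].

## Interface

Orientations are given as a rotation vector (axis times angle).
In Python, from workcell import readout, read_camera, camera_params, bot gives the robot as it stands.
- The arm moves only by the tool apply_moves, never from a script. Its argument "plan" is a list that holds one entry, the list of rows, each a list of 7 numbers: the shift along the tool's x, y, z each as a share of 1000 mm, from -1 to 1, then the turn, a rotation vector about the tool's x, y, z each as a share of pi rad, from -1 to 1, then the gripper command: -1 is fully open, 1 is shut, values between are in proportion. A call has exactly 8 rows; each row is the pose to reach, as a shift and turn from the pose commanded when the call began, along the tool's axes at that moment, turning the shorter way round; what a row does not reach only later rows make up. A row lasts 1/12 s, in which the tool goes at most 41.7 mm and 7.16 degrees, less where a joint would pass 70% of its speed; a pose out of reach is approached as far as the arm can. A call with a number of a shift or a turn outside -1 to 1 is refused whole. A call with a gripper value outside its range is refused whole. The fingers move at their own pace and stop on an object; "force" is the grip in N (left out, the last holds). Time passes only in rows, so rows that repeat a pose let the fingers close, or fill a call up. It gives the time, the measured TCP pose, the force and the opening at its end, in the units of the state.
- readout.read_state(): the state, without advancing time (a new reading comes with each control period).
- read_camera(name): name is "scene" or "side" or "wrist"; returns the picture (384x512x3 uint8, red, green, blue); there is no depth.
- camera_params(name): a dict with "fovy" (degrees; the focal length in pixels is half the picture's height over the tangent of half this angle, whatever the lens; pixels are square), "cx", "cy" (the principal point, pixels), "rvec" (rotation vector, rad) and "tvec" (3), from world to camera coordinates, as OpenCV has them; the wrist camera has in their place "hand_eye" (4x4, takes a point from camera to tool coordinates, whose origin is the TCP and whose axes are the flange's). Camera axes: x right, y down, z forward; pixel columns grow to the right and rows downward; lengths in m; the calibration is good to about 2 mm. The wrist camera is an equidistant fisheye: a pixel r from the principal point sees the ray r / f radians off the axis. A picture is of the moment at which its call begins: read the wrist's pose just before it. camera_params takes no time and is no camera call.
- bot.finish_job(): hands the job in, once; it reports no verdict.
The state is a dict: "time": time; "q": joint angles; "joint_vel": joint speeds; "joint_torque": joint torques, N m; "tool_pos": TCP position; "tcp_rot": TCP orientation; "wrist_force": force on the tool from outside, world axes, zero at the start; "torque": the same for the moment, N m; "width": opening from 0.0 (shut) to 1.0 (fully open).
Only numpy, scipy, OpenCV 4.12 (cv2) and the standard library are available. Lean on these libraries where they do the work, as an engineer would, in place of code of your own. Each camera call takes 0.05 s, during which the arm holds its last target.

## Working session

There is one attempt and no reset: what is moved stays moved. The work goes in short steps, Python scripts to look and compute and a tool call to move; the robot and the scene stay as the last step left them, time stands still between calls to the robot, and variables do not carry over. Pictures are saved under pics/ and viewed, and the job is handed in when it is done.

Besides the shell and the picture viewer there is one more tool, called as a command line: name --argument value ..., lists and objects as JSON in quotes. apply_moves: Moves the arm, as the interface text tells. Shift numbers are shares of 1000 mm and turn numbers shares of pi rad, none past 1 either way. Its arguments: {"type":"object","properties":{"plan":{"type":"array","items":{"type":"array","items":{"type":"array","items":{"type":"number","minimum":-1,"maximum":1}}}},"force":{"type":"number"}},"required":["plan"]}

```bash
ls; mkdir -p pics; python3 - <<'E'
from workcell import readout, read_camera, camera_params, bot
import cv2
print(readout.read_state())
for n in ["scene","side","wrist"]:
    print(n,camera_params(n))
    cv2.imwrite(f"pics/{n}0.png",cv2.cvtColor(read_camera(n),cv2.COLOR_RGB2BGR))
E
```

```text
pics
{'time': 0.0, 'q': array([-1.28790729e+00,  2.64749324e-01,  1.60538698e+00,  4.76056756e-05,
        1.27374905e+00, -3.69297460e-02]), 'joint_vel': array([ 0.00106193,  0.00079367, -0.00020045,  0.00119638,  0.00029872,
        0.00182497]), 'joint_torque': array([-1.11106514e-03, -5.15117168e+01, -3.67312932e+01, -3.70669122e-04,
        1.28168127e-02, -5.70332901e-06]), 'tool_pos': array([ 0.21199993, -0.64004978,  0.22995764]), 'tcp_rot': array([-3.09926293e+00, -4.99847017e-01,  3.70570726e-04]), 'wrist_force': array([-0.10714409,  0.28340197, -1.08182522]), 'torque': array([ 0.01311547,  0.01308235, -0.01351258]), 'width': 1.0003765769320796}
scene {'fovy': 49.91174415629219, 'cx': 260.6972208080419, 'cy': 192.27093611849025, 'rvec': array([ 1.95479882,  1.00467305, -0.55794219]), 'tvec': array([-0.26185681, -0.06260118,  1.65558537])}
side {'fovy': 53.07763985490665, 'cx': 257.29521008539, 'cy': 185.43966910753713, 'rvec': array([ 1.06475311, -2.43647044,  1.01557114]), 'tvec': array([0.33168713, 0.36983167, 1.13029896])}
wrist {'fovy': 65.70646984690485, 'cx': 249.735923088446, 'cy': 191.3316885419263, 'hand_eye': array([[ 2.98678242e-04, -9.51413761e-01, -3.07915194e-01,
         7.88617475e-02],
       [ 9.99999894e-01,  3.92232388e-04, -2.41940257e-04,
        -6.51616175e-04],
       [ 3.50959602e-04, -3.07915089e-01,  9.51413777e-01,
        -1.42371087e-01],
       [ 0.00000000e+00,  0.00000000e+00,  0.00000000e+00,
         1.00000000e+00]])}
```

View pics/scene0.png

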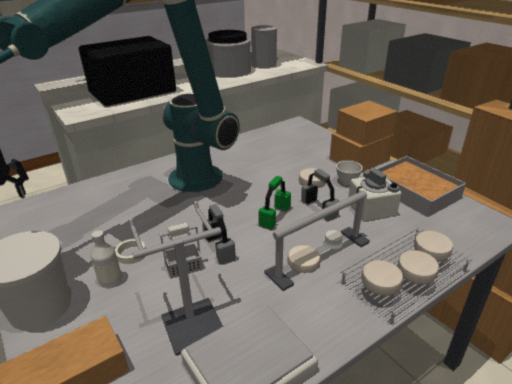

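View pics/side0.png

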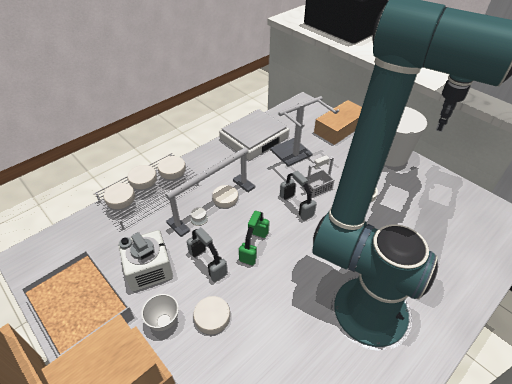

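View pics/wrist0.png

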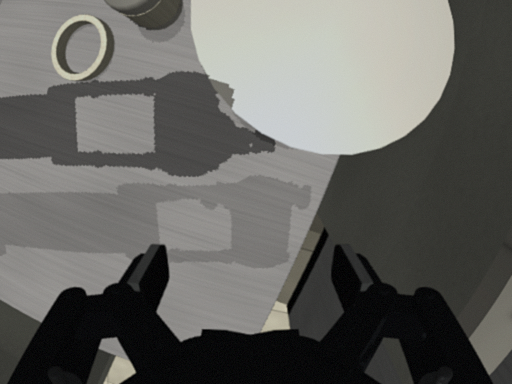

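```bash
cat > h.py <<'E'
import numpy as np, cv2
from scipy.spatial.transform import Rotation as R
from workcell import readout, read_camera, camera_params, bot
def cam(n):
    p=camera_params(n); f=(192.)/np.tan(np.radians(p['fovy'])/2)
    return p,f
def ray(n,uv,state=None):
    p,f=cam(n); u,v=uv; d=np.array([(u-p['cx'])/f,(v-p['cy'])/f,1.])
    if n=='wrist':
        s=state or readout.read_state()
        x,y=u-p['cx'],v-p['cy']; r=np.hypot(x,y); th=r/f
        d=np.array([np.sin(th)*x/max(r,1e-9),np.sin(th)*y/max(r,1e-9),np.cos(th)])
        T=np.eye(4);T[:3,:3]=R.from_rotvec(s['tcp_rot']).as_matrix();T[:3,3]=s['tool_pos']
        M=T@p['hand_eye']; return M[:3,3],M[:3,:3]@d
    Rm=R.from_rotvec(p['rvec']).as_matrix()
    return -Rm.T@p['tvec'],Rm.T@(d/np.linalg.norm(d))
def onz(n,uv,z,state=None):
    o,d=ray(n,uv,state); return o+d*(z-o[2])/d[2]
def tri(a,uva,b,uvb,state=None):
    o1,d1=ray(a,uva,state);o2,d2=ray(b,uvb,state)
    A=np.c_[d1,-d2];t=np.linalg.lstsq(A,o2-o1,rcond=None)[0]
    p,q=o1+t[0]*d1,o2+t[1]*d2
    return (p+q)/2,np.linalg.norm(p-q)
def proj(n,P,state=None):
    p,f=cam(n);P=np.atleast_2d(P)
    if n=='wrist':
        s=state or readout.read_state()
        T=np.eye(4);T[:3,:3]=R.from_rotvec(s['tcp_rot']).as_matrix();T[:3,3]=s['tool_pos']
        M=np.linalg.inv(T@p['hand_eye']); c=P@M[:3,:3].T+M[:3,3]
        r=np.hypot(c[:,0],c[:,1]);th=np.arctan2(r,c[:,2]);k=f*th/np.maximum(r,1e-9)
        return np.c_[p['cx']+k*c[:,0],p['cy']+k*c[:,1]]
    c=P@R.from_rotvec(p['rvec']).as_matrix().T+p['tvec']
    return np.c_[p['cx']+f*c[:,0]/c[:,2],p['cy']+f*c[:,1]/c[:,2]]
def save(n,name,box=None,k=1):
    im=cv2.cvtColor(read_camera(n),cv2.COLOR_RGB2BGR)
    cv2.imwrite(f"pics/{name}.png",crop(im,box,k)); return im
def crop(im,box,k):
    if box: x0,y0,x1,y1=box; im=im[y0:y1,x0:x1]
    return cv2.resize(im,None,fx=k,fy=k,interpolation=cv2.INTER_CUBIC)
E
python3 - <<'E'
from h import *
s=cv2.imread('pics/scene0.png');d=cv2.imread('pics/side0.png')
cv2.imwrite('pics/s1.png',crop(s,(90,180,290,330),4))
cv2.imwrite('pics/s2.png',crop(s,(240,140,440,290),4))
cv2.imwrite('pics/d1.png',crop(d,(240,80,440,230),4))
cv2.imwrite('pics/d2.png',crop(d,(80,140,280,290),4))
E
```

```text
(no output)
```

View pics/s1.png

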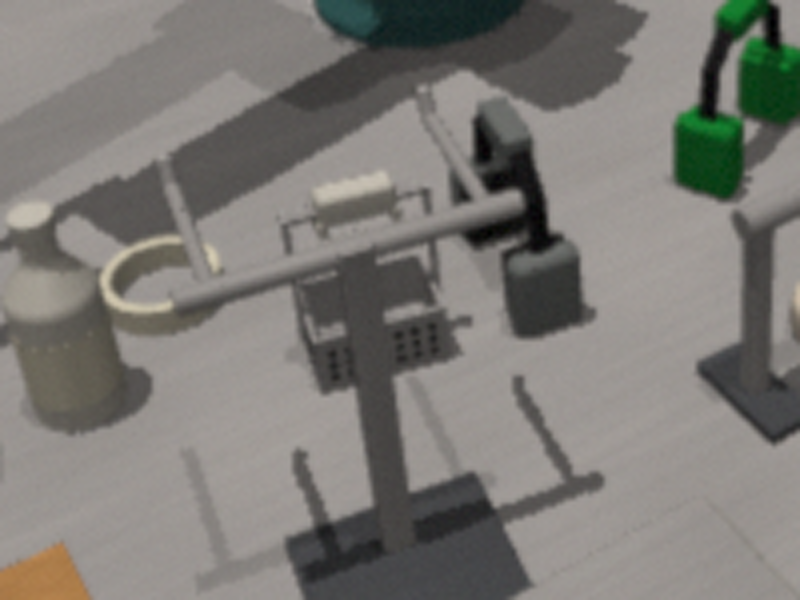

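View pics/s2.png

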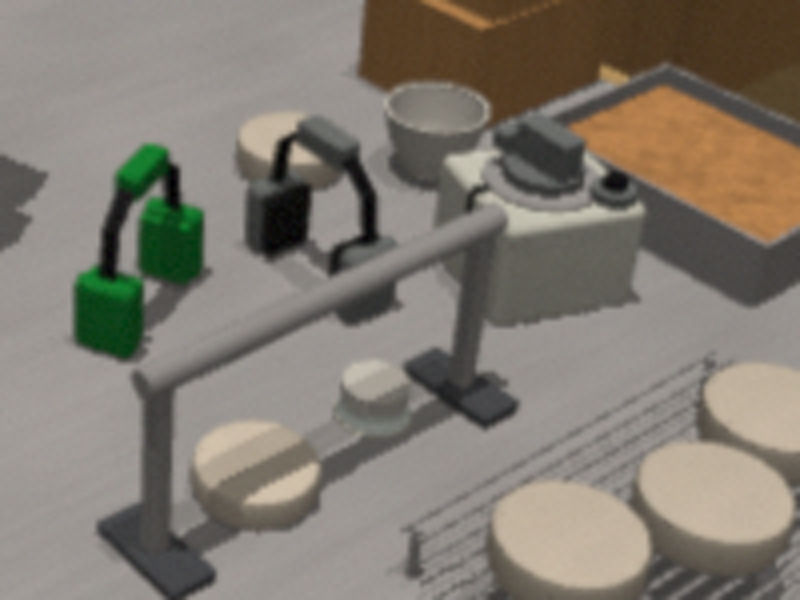

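View pics/d1.png

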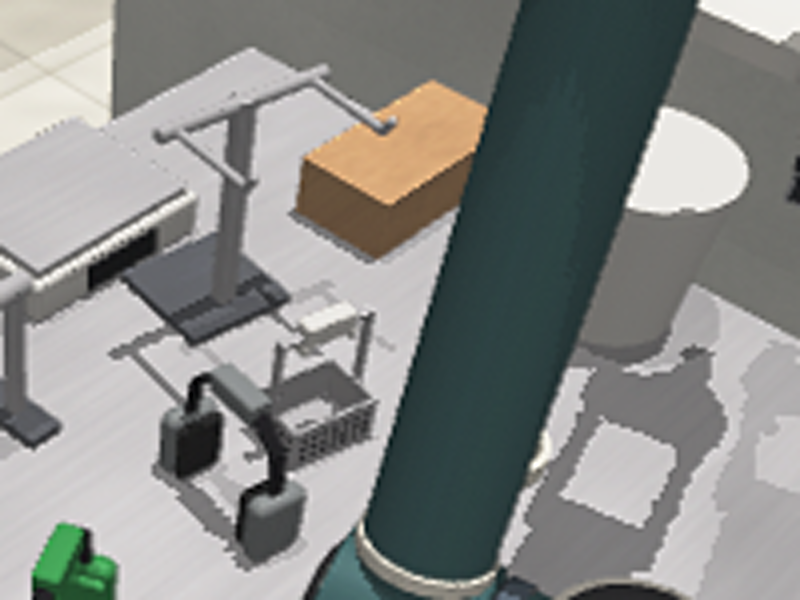

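View pics/d2.png

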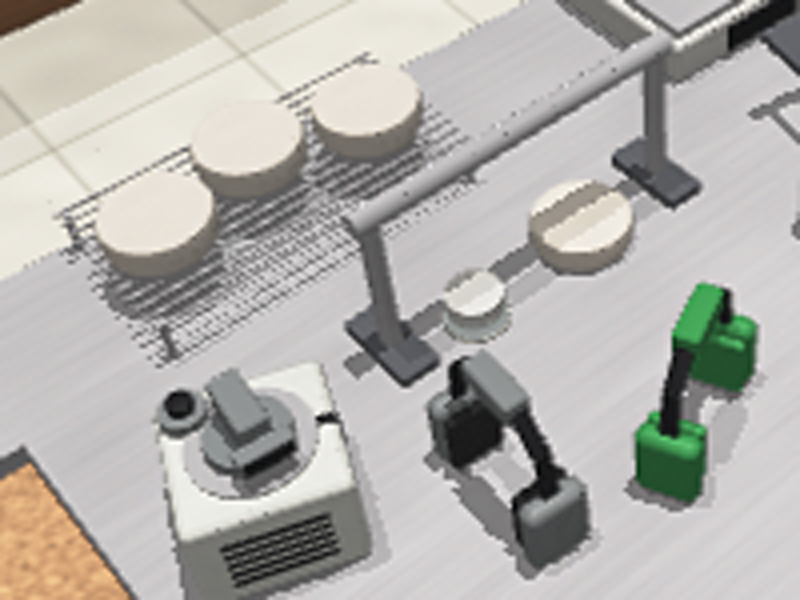

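```bash
python3 - <<'E'
from h import *
def S(a,o): return (o[0]+a[0]/4,o[1]+a[1]/4)
s1=(90,180);s2=(240,140);d1=(240,80);d2=(80,140)
for nm,a,ao,b,bo in [
('muffA top',(503,126),s1,(243,392),d1),('muffB top',(328,140),s2,(497,382),d2),('basket',(352,188),s1,(328,316),d1),
('railL',(147,378),s2,(662,45),d2),('railR',(499,217),s2,(358,222),d2),
('xbarL',(180,298),s1,(325,70),d1),('xbarR',(518,205),s1,(160,135),d1),('tipL',(165,162),s1,(388,123),d1),('tipR',(422,92),s1,(250,183),d1),
('button',(614,183),s2,(180,405),d2),('mark',(478,192),s2,(328,418),d2)]:
    p,e=tri('scene',S(a,ao),'side',S(b,bo)); print(nm,p.round(4),'gap',round(e,4))
E
```

```text
muffA top [ 0.431  -0.1479  0.1401] gap 0.005
muffB top [0.4587 0.2467 0.1398] gap 0.0041
basket [ 0.4417 -0.2732  0.1462] gap 0.0039
railL [ 0.645  -0.0854  0.1628] gap 0.0039
railR [0.6471 0.2414 0.1634] gap 0.0086
xbarL [ 0.6072 -0.4421  0.2523] gap 0.0061
xbarR [ 0.6415 -0.2516  0.2488] gap 0.0052
tipL [ 0.5011 -0.4063  0.2626] gap 0.0013
tipR [ 0.5248 -0.2478  0.2614] gap 0.0012
button [0.6195 0.4237 0.1132] gap 0.0012
mark [0.5459 0.3436 0.0967] gap 0.0006
```

```bash
cat >> h.py <<'E'
def go(pos,yaw=None,s=None):
    """tool down; yaw = world angle of tool y (jaw) axis (mod pi picks nearest)"""
    s=s or readout.read_state(); Rm=R.from_rotvec(s['tcp_rot']).as_matrix()
    if yaw is None: yaw=np.arctan2(Rm[1,1],Rm[0,1])
    cur=np.arctan2(Rm[1,1],Rm[0,1])
    out=[]
    for k in (0,1):
        y=yaw+k*np.pi
        yv=np.array([np.cos(y),np.sin(y),0]);zv=np.array([0,0,-1.]);xv=np.cross(yv,zv)
        D=Rm.T@np.c_[xv,yv,zv]; rv=R.from_matrix(D).as_rotvec()
        out.append((np.linalg.norm(rv),rv))
    out.sort(key=lambda t:t[0])
    sh=Rm.T@(np.asarray(pos)-s['tool_pos'])
    print('pos',s['tool_pos'].round(4),'cur jaw yaw deg',np.degrees(cur).round(1),'q6',s['q'][5].round(2),'w',round(s['width'],3),'t',round(s['time'],2),'F',s['wrist_force'].round(1))
    for n,rv in out: print('  shift/1000mm',sh.round(4),'turn/pi',(rv/np.pi).round(4),'deg',np.degrees(n).round(1),'rows',round(max(np.linalg.norm(sh)/.0417,np.degrees(n)/7.16),1))
E
python3 - <<'E'
from h import *
def S(a,o): return (o[0]+a[0]/4,o[1]+a[1]/4)
s1=(90,180);s2=(240,140);d1=(240,80);d2=(80,140)
for nm,c,a,b,o in [('A','scene',(489,103),(521,149),s1),('A','side',(226,366),(264,410),d1),('B','scene',(309,121),(349,158),s2),('B','side',(477,356),(520,404),d2),('bk','scene',(312,196),(393,182),s1),('bk','side',(302,324),(354,308),d1)]:
    p=onz(c,S(a,o),.15);q=onz(c,S(b,o),.15);d=q-p
    print(nm,c,((p+q)/2).round(4),np.degrees(np.arctan2(d[1],d[0])).round(1),np.linalg.norm(d).round(4))
go((0.36,-0.22,0.40))
E
```

```text
A scene [ 0.446  -0.1516  0.15  ] -9.1 0.0642
A side [ 0.4262 -0.1471  0.15  ] 164.5 0.0608
B scene [0.4715 0.2375 0.15  ] -12.6 0.0658
B side [0.4515 0.2474 0.15  ] 176.2 0.0568
bk scene [ 0.4497 -0.274   0.15  ] 70.5 0.0552
bk side [ 0.4385 -0.2717  0.15  ] -108.6 0.0543
pos [ 0.212  -0.6402  0.2302] cur jaw yaw deg -71.7 q6 -0.04 w 1.002 t 0.15 F [-0.6 -0.1  0. ]
  shift/1000mm [ 0.2726 -0.3527 -0.1691] turn/pi [-0.0006 -0.     -0.    ] deg 0.1 rows 11.4
  shift/1000mm [ 0.2726 -0.3527 -0.1691] turn/pi [-0.e+00  9.e-04  1.e+00] deg 180.0 rows 25.1
```

apply_moves --plan '[[[0,0,-0.17,0,0,0,-1],[0,0,-0.17,0,0,0,-1],[0,0,-0.17,0,0,0,-1],[0,0,-0.17,0,0,0,-1],[0,0,-0.17,0,0,0,-1],[0.27,-0.35,-0.17,0,0,0,-1],[0.27,-0.35,-0.17,0,0,0,-1],[0.27,-0.35,-0.17,0,0,0,-1]]]'

```text
time: 0.82
tool_pos: [0.2536, -0.5218, 0.4003]
tcp_rot: [-3.101, -0.498, -0.0]
wrist_force: [1.0, -0.1, 0.5]
width: 1.001
```

```bash
python3 - <<'E'
from h import *
go((0.36,-0.22,0.42))
E
```

```text
pos [ 0.2536 -0.5218  0.4003] cur jaw yaw deg -71.8 q6 0.09 w 1.001 t 0.82 F [ 1.  -0.1  0.5]
  shift/1000mm [ 0.1955 -0.2534 -0.0194] turn/pi [-0.0004 -0.0001 -0.    ] deg 0.1 rows 7.7
  shift/1000mm [ 0.1955 -0.2534 -0.0194] turn/pi [-1.e-04  6.e-04  1.e+00] deg 180.0 rows 25.1
```

apply_moves --plan '[[[0.19,-0.25,-0.02,0,0,0,-1],[0.19,-0.25,-0.02,0,0,0,-1],[0.19,-0.25,-0.02,0,0,0,-1],[0.19,-0.25,-0.02,0,0,0,-1],[0.19,-0.25,-0.02,0,0,0,-1],[0.19,-0.25,-0.02,0,0,0,-1],[0.19,-0.25,-0.02,0,0,0,-1],[0.19,-0.25,-0.02,0,0,0,-1]]]'

```text
time: 1.48
tool_pos: [0.3558, -0.2222, 0.4216]
tcp_rot: [-3.1, -0.503, -0.003]
wrist_force: [0.4, -0.5, -0.4]
width: 0.998
```

```bash
python3 - <<'E'
from h import *
print(readout.read_state()['tool_pos']);save('wrist','w1')
E
```

```text
[ 0.35576921 -0.22223973  0.42158482]
```

View pics/w1.png

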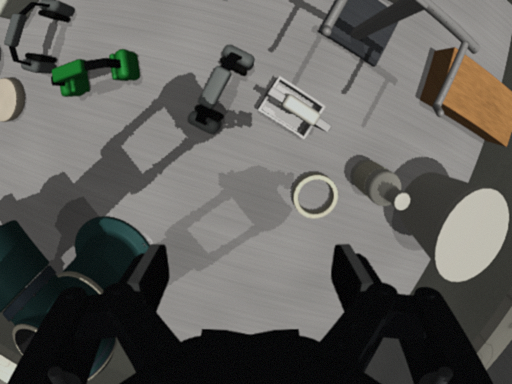

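```bash
python3 - <<'E'
from h import *
im=cv2.imread('pics/w1.png');cv2.imwrite('pics/w1c.png',crop(im,(180,30,340,150),5))
cv2.imwrite('pics/w1d.png',crop(im,(312,0,512,150),4))
E
```

```text
(no output)
```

View pics/w1c.png

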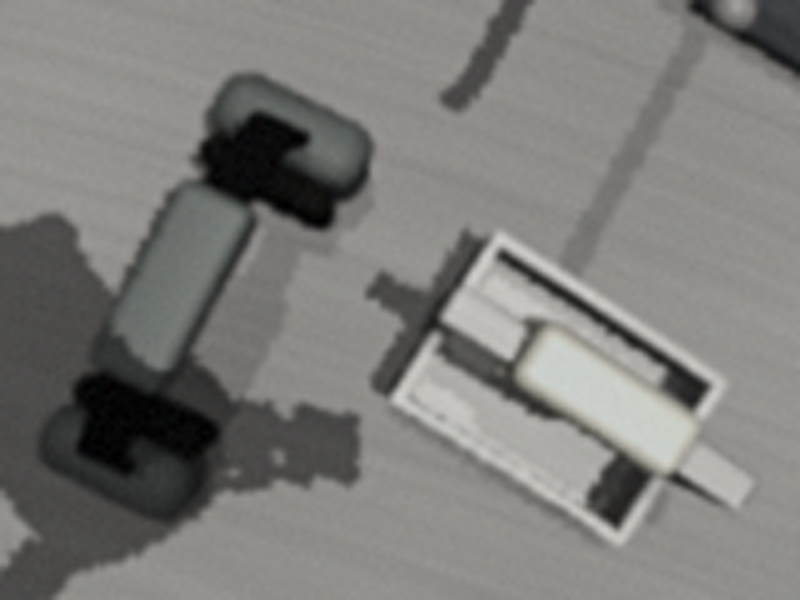

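View pics/w1d.png

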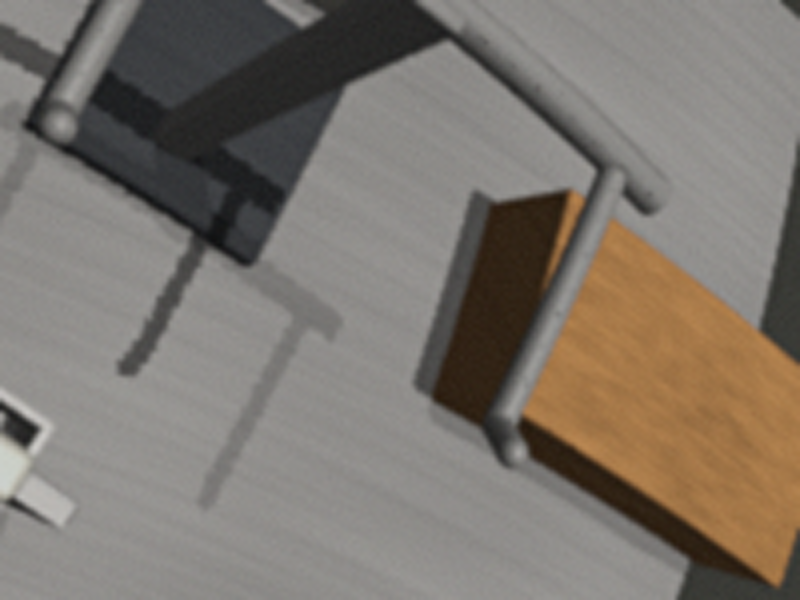

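```bash
python3 - <<'E'
from h import *
f=lambda a:(180+a[0]/5,30+a[1]/5); g=lambda a:(312+a[0]/4,a[1]/4)
def seg(nm,a,b,z,f):
    p,q=onz('wrist',f(a),z),onz('wrist',f(b),z);d=q-p
    print(nm,p.round(4),q.round(4),'mid',((p+q)/2).round(4),np.degrees(np.arctan2(d[1],d[0])).round(1),np.linalg.norm(d).round(4))
seg('muffA',(135,378),(216,186),.15,f)
seg('basket',(682,450),(530,345),.15,f)
seg('basket rim',(620,545),(395,398),.05,f)
seg('tips',(515,455),(62,122),.264,g)
seg('arm R',(508,418),(615,178),.255,g)
E
```

```text
muffA [ 0.4042 -0.1405  0.15  ] [ 0.4622 -0.1452  0.15  ] mid [ 0.4332 -0.1429  0.15  ] -4.7 0.0581
basket [ 0.4347 -0.2916  0.15  ] [ 0.4476 -0.2411  0.15  ] mid [ 0.4412 -0.2664  0.15  ] 75.7 0.0521
basket rim [ 0.3965 -0.3059  0.05  ] [ 0.4188 -0.2146  0.05  ] mid [ 0.4076 -0.2602  0.05  ] 76.2 0.094
tips [ 0.4992 -0.4041  0.264 ] [ 0.5265 -0.2451  0.264 ] mid [ 0.5128 -0.3246  0.264 ] 80.3 0.1613
arm R [ 0.5103 -0.4034  0.255 ] [ 0.6017 -0.4175  0.255 ] mid [ 0.556  -0.4105  0.255 ] -8.7 0.0925
```

```bash
python3 - <<'E'
from h import *
go((0.441,-0.266,0.25),np.radians(-14))
E
```

```text
pos [ 0.3567 -0.2202  0.422 ] cur jaw yaw deg -71.4 q6 0.63 w 1.001 t 1.53 F [ 0.7  2.2 -0.2]
  shift/1000mm [0.0647 0.0705 0.1722] turn/pi [ 1.000e-04 -1.400e-03 -3.191e-01] deg 57.4 rows 8.0
  shift/1000mm [0.0647 0.0705 0.1722] turn/pi [-1.600e-03 -1.000e-04  6.809e-01] deg 122.6 rows 17.1
```

apply_moves --plan '[[[0.065,0.07,0.17,0,0,-0.319,-1],[0.065,0.07,0.17,0,0,-0.319,-1],[0.065,0.07,0.17,0,0,-0.319,-1],[0.065,0.07,0.17,0,0,-0.319,-1],[0.065,0.07,0.17,0,0,-0.319,-1],[0.065,0.07,0.17,0,0,-0.319,-1],[0.065,0.07,0.17,0,0,-0.319,-1],[0.065,0.07,0.17,0,0,-0.319,-1]]]'

```text
time: 2.2
tool_pos: [0.4384, -0.2717, 0.2493]
tcp_rot: [-2.474, -1.932, 0.002]
wrist_force: [-0.0, 0.4, -0.0]
width: 1.003
```

apply_moves --plan '[[[0,0,0,0,0,0,-1],[0,0,0,0,0,0,-1],[0,0,0,0,0,0,-1],[0,0,0,0,0,0,-1],[0,0,0,0,0,0,-1],[0,0,0,0,0,0,-1],[0,0,0,0,0,0,-1],[0,0,0,0,0,0,-1]]]'

```text
time: 2.87
tool_pos: [0.4391, -0.2718, 0.2514]
tcp_rot: [2.482, 1.925, 0.0]
wrist_force: [0.1, 0.5, 0.2]
width: 0.997
```

```bash
python3 - <<'E'
from h import *
go((0.441,-0.266,0.1375),np.radians(-14))
save('wrist','w2')
E
```

```text
pos [ 0.4391 -0.2718  0.2514] cur jaw yaw deg -14.4 q6 -0.35 w 0.997 t 2.87 F [0.1 0.5 0.2]
  shift/1000mm [0.0061 0.0004 0.1139] turn/pi [ 0.0001  0.     -0.0022] deg 0.4 rows 2.7
  shift/1000mm [0.0061 0.0004 0.1139] turn/pi [ 0.000e+00 -1.000e-04  9.978e-01] deg 179.6 rows 25.1
```

View pics/w2.png

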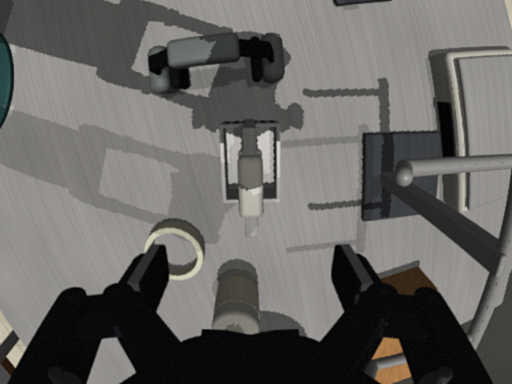

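```bash
python3 - <<'E'
from h import *
im=cv2.imread('pics/w2.png')
print(proj('wrist',[[.4412,-.2664,.15],[.4347,-.2916,.15],[.4476,-.2411,.15]]).round(1))
cv2.imwrite('pics/w2c.png',crop(im,(200,110,300,240),5))
E
```

```text
[[251.1 185.6]
 [251.  213.8]
 [251.  155.7]]
```

View pics/w2c.png

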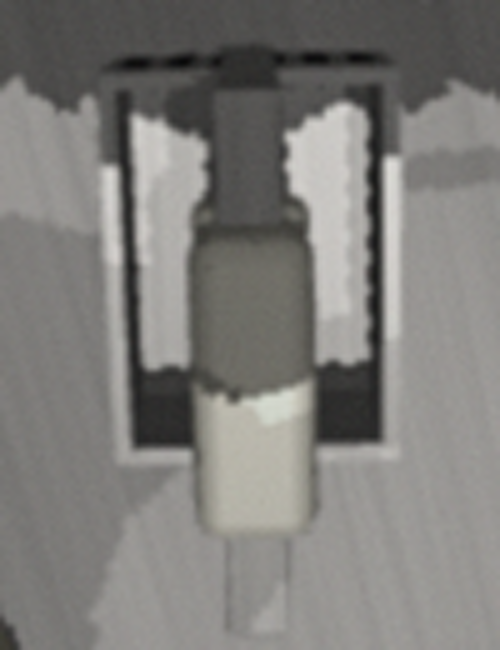

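apply_moves --plan '[[[0.006,0,0.06,0,0,0,-0.2],[0.006,0,0.09,0,0,0,-0.2],[0.006,0,0.105,0,0,0,-0.2],[0.006,0,0.114,0,0,0,-0.2],[0.006,0,0.114,0,0,0,-0.2],[0.006,0,0.114,0,0,0,1],[0.006,0,0.114,0,0,0,1],[0.006,0,0.114,0,0,0,1]]]' --force 50

```text
time: 3.58
tool_pos: [0.4422, -0.2671, 0.14]
tcp_rot: [2.479, 1.923, 0.002]
wrist_force: [-0.2, 0.3, -1.6]
width: 0.238
```

apply_moves --plan '[[[0,0,0,0,0,0,1],[0,0,0,0,0,0,1],[0,0,0,0,0,0,1],[0,0,0,0,0,0,1],[0,0,-0.02,0,0,0,1],[0,0,-0.04,0,0,0,1],[0,0,-0.06,0,0,0,1],[0,0,-0.06,0,0,0,1]]]'

```text
time: 4.25
tool_pos: [0.4432, -0.2678, 0.2022]
tcp_rot: [2.475, 1.921, 0.004]
wrist_force: [0.7, -1.7, -1.5]
width: 0.237
```

```bash
python3 - <<'E'
from h import *
go((0.42,-0.21,0.31),np.radians(-9.5))
save('wrist','w3')
E
```

```text
pos [ 0.4432 -0.2678  0.2022] cur jaw yaw deg -14.4 q6 -0.34 w 0.237 t 4.25 F [ 0.7 -1.7 -1.5]
  shift/1000mm [ 0.0499 -0.0359 -0.1082] turn/pi [ 0.0026  0.0011 -0.0271] deg 4.9 rows 3.0
  shift/1000mm [ 0.0499 -0.0359 -0.1082] turn/pi [ 0.0016 -0.0041  0.9729] deg 175.1 rows 24.5
```

View pics/w3.png

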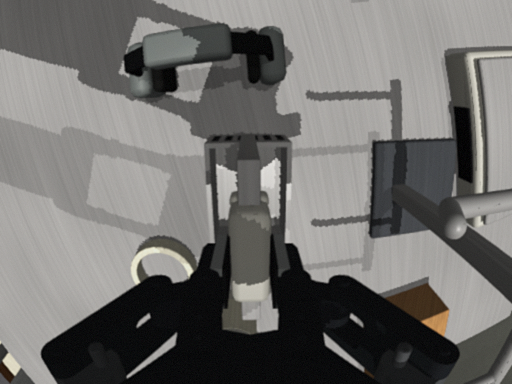

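```bash
python3 - <<'E'
from h import *
go((0.4506,-0.2324,0.306),np.radians(-9.5))
E
```

```text
pos [ 0.4424 -0.2672  0.2001] cur jaw yaw deg -14.4 q6 -0.34 w 0.239 t 4.3 F [-1.  -0.1 -2.1]
  shift/1000mm [ 0.0355 -0.     -0.106 ] turn/pi [ 0.0019  0.0008 -0.0271] deg 4.9 rows 2.7
  shift/1000mm [ 0.0355 -0.     -0.106 ] turn/pi [ 0.0012 -0.0029  0.9729] deg 175.1 rows 24.5
```

apply_moves --plan '[[[0,0,-0.035,0,0,0,1],[0,0,-0.07,0,0,0,1],[0,0,-0.106,0,0,0,1],[0.018,0,-0.106,0,0,-0.027,1],[0.035,0,-0.106,0,0,-0.027,1],[0.035,0,-0.106,0,0,-0.027,1],[0.035,0,-0.106,0,0,-0.027,1],[0.035,0,-0.106,0,0,-0.027,1]]]'

```text
time: 4.97
tool_pos: [0.4486, -0.2319, 0.3016]
tcp_rot: [-2.396, -2.028, 0.002]
wrist_force: [0.3, -0.1, -2.1]
width: 0.239
```

```bash
python3 - <<'E'
from h import *
go((0.5837,-0.2547,0.306),np.radians(-9.5))
im=save('wrist','w4')
save('side','d4',(220,60,420,210),4)
E
```

```text
pos [ 0.4486 -0.2319  0.3016] cur jaw yaw deg -9.5 q6 -0.36 w 0.239 t 4.97 F [ 0.3 -0.1 -2.1]
  shift/1000mm [-0.0002  0.137  -0.0047] turn/pi [-0.0008 -0.0001 -0.    ] deg 0.1 rows 3.3
  shift/1000mm [-0.0002  0.137  -0.0047] turn/pi [-2.0e-04  1.2e-03  1.0e+00] deg 180.0 rows 25.1
```

View pics/w4.png

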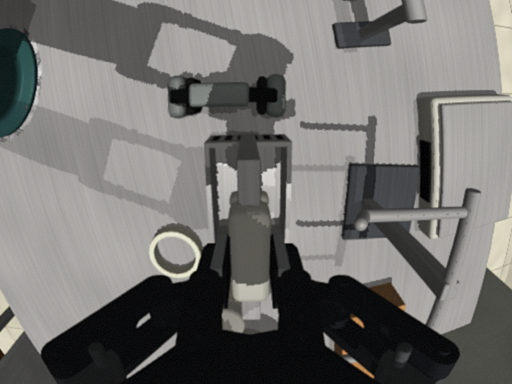

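View pics/d4.png

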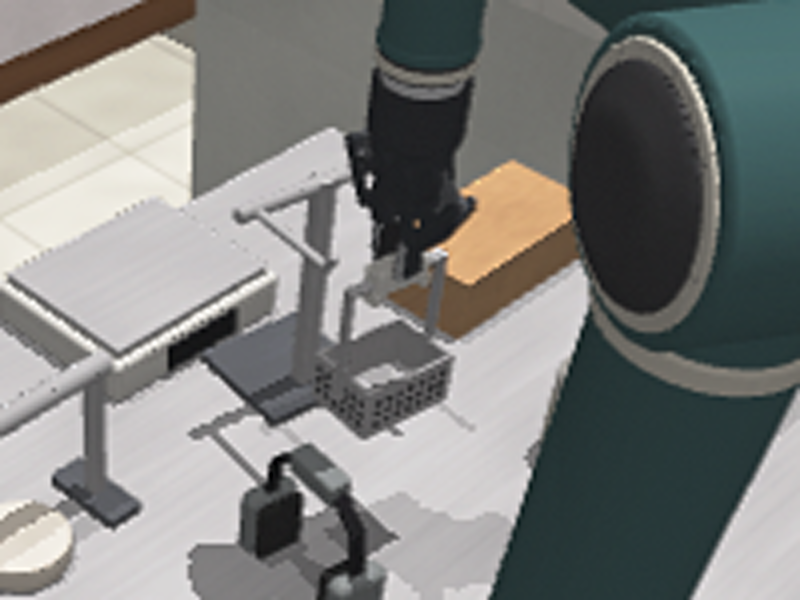

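```bash
python3 - <<'E'
from h import *
im=cv2.imread('pics/w4.png');cv2.imwrite('pics/w4c.png',crop(im,(340,170,500,290),5))
print(onz('wrist',(361,222),.268).round(4),onz('wrist',(400,216),.255).round(4),onz('wrist',(455,213),.255).round(4))
E
```

```text
[ 0.523  -0.2441  0.268 ] [ 0.5601 -0.2522  0.255 ] [ 0.6151 -0.2606  0.255 ]
```

View pics/w4c.png

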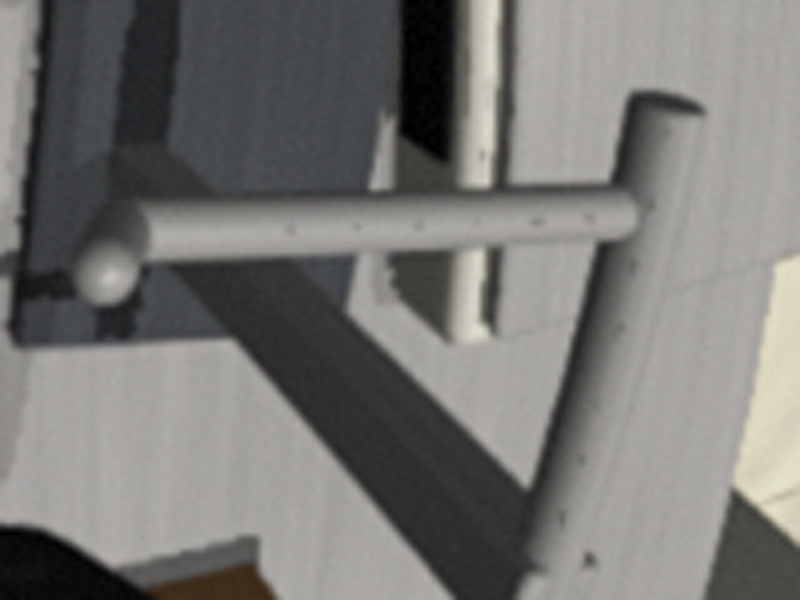

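apply_moves --plan '[[[0,0.0,-0.006,0,0,0,1],[0,0.03,-0.006,0,0,0,1],[0,0.06,-0.006,0,0,0,1],[0,0.09,-0.006,0,0,0,1],[0,0.115,-0.006,0,0,0,1],[0,0.135,-0.006,0,0,0,1],[0,0.135,-0.006,0,0,0,1],[0,0.135,-0.006,0,0,0,1]]]'

```text
time: 5.73
tool_pos: [0.5829, -0.2549, 0.3085]
tcp_rot: [-2.397, -2.029, 0.001]
wrist_force: [-0.8, -0.0, -1.8]
width: 0.237
```

```bash
python3 - <<'E'
from h import *
go((0.5837,-0.2552,0.270),np.radians(-9.5))
save('scene','s5',(100,150,300,300),4)
E
```

```text
pos [ 0.5829 -0.2549  0.3085] cur jaw yaw deg -9.5 q6 -0.28 w 0.237 t 5.73 F [-0.8 -0.  -1.8]
  shift/1000mm [-0.0002  0.0009  0.0385] turn/pi [-0.0005 -0.0001 -0.0001] deg 0.1 rows 0.9
  shift/1000mm [-0.0002  0.0009  0.0385] turn/pi [-1.000e-04  8.000e-04  9.999e-01] deg 180.0 rows 25.1
```

View pics/s5.png

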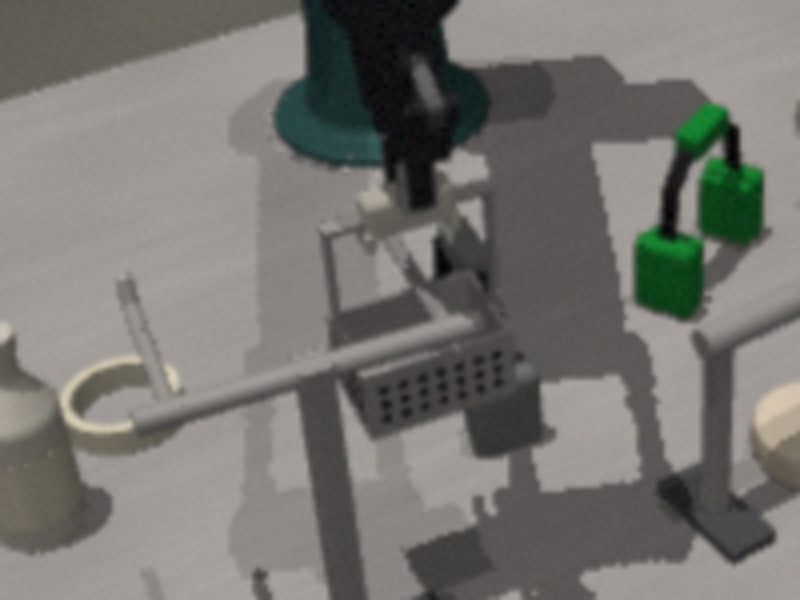

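apply_moves --plan '[[[0,0.001,0.015,0,0,0,1],[0,0.001,0.027,0,0,0,1],[0,0.001,0.033,0,0,0,1],[0,0.001,0.036,0,0,0,1],[0,0.001,0.038,0,0,0,1],[0,0.001,0.038,0,0,0,1],[0,0.001,0.038,0,0,0,1],[0,0.001,0.038,0,0,0,1]]]'

```text
time: 6.45
tool_pos: [0.5838, -0.2547, 0.272]
tcp_rot: [2.397, 2.028, 0.001]
wrist_force: [0.5, -0.6, -2.2]
width: 0.238
```

```bash
python3 - <<'E'
from h import *
go((0.5837,-0.2552,0.270),np.radians(-9.5))
E
```

```text
pos [ 0.5838 -0.2547  0.272 ] cur jaw yaw deg -9.5 q6 -0.28 w 0.238 t 6.45 F [ 0.5 -0.6 -2.2]
  shift/1000mm [-0.0005 -0.      0.002 ] turn/pi [ 0.0005  0.0001 -0.0001] deg 0.1 rows 0.1
  shift/1000mm [-0.0005 -0.      0.002 ] turn/pi [ 2.000e-04 -8.000e-04  9.999e-01] deg 180.0 rows 25.1
```

apply_moves --plan '[[[0,0,0.001,0,0,0,1],[0,0,0.002,0,0,0,1],[0,0,0.003,0,0,0,1],[0,0,0.003,0,0,0,1],[0,0,0.003,0,0,0,1],[0,0,0.003,0,0,0,0.6],[0,0,0.003,0,0,0,0.2],[0,0,0.003,0,0,0,0.1]]]'

```text
time: 7.12
tool_pos: [0.5837, -0.2547, 0.2688]
tcp_rot: [2.397, 2.029, 0.001]
wrist_force: [0.2, -0.2, -0.1]
width: 0.45
```

apply_moves --plan '[[[0,0,0,0,0,0,0.0],[0,0,0,0,0,0,0.0],[0,0,0,0,0,0,0],[0,0,-0.02,0,0,0,0],[0,0,-0.05,0,0,0,0],[0,0,-0.08,0,0,0,0],[0,0,-0.12,0,0,0,0],[0,0,-0.15,0,0,0,0]]]'

```text
time: 7.78
tool_pos: [0.5835, -0.2546, 0.421]
tcp_rot: [2.397, 2.029, 0.001]
wrist_force: [0.4, 0.0, 0.9]
width: 0.501
```

```bash
python3 - <<'E'
from h import *
go((0.433,-0.143,0.25),np.radians(-5+90))
save('scene','s6',(100,150,300,300),4)
save('wrist','w6')
E
```

```text
pos [ 0.5835 -0.2546  0.421 ] cur jaw yaw deg -9.5 q6 -0.28 w 0.501 t 7.78 F [0.4 0.  0.9]
  shift/1000mm [ 0.0852 -0.1671  0.1707] turn/pi [ 5.000e-04 -2.000e-04  4.749e-01] deg 85.5 rows 11.9
  shift/1000mm [ 0.0852 -0.1671  0.1707] turn/pi [ 3.000e-04  5.000e-04 -5.251e-01] deg 94.5 rows 13.2
```

View pics/s6.png

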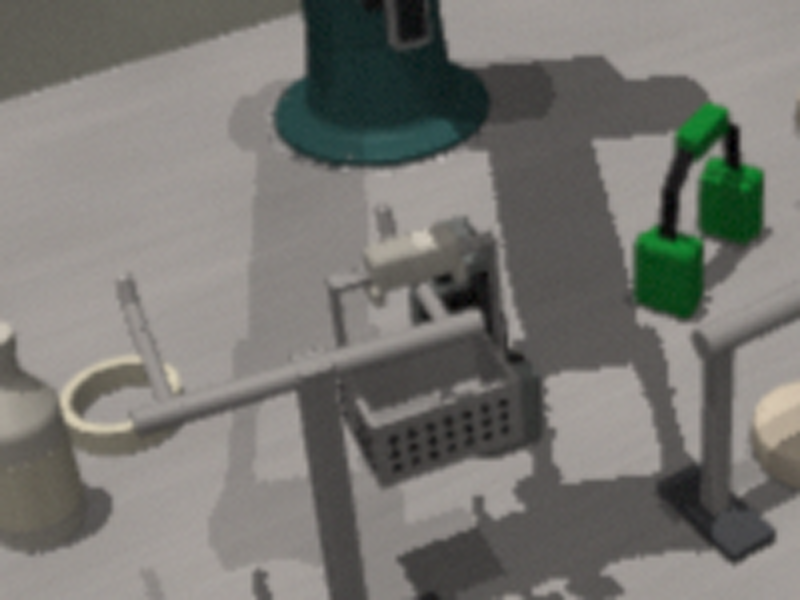

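View pics/w6.png

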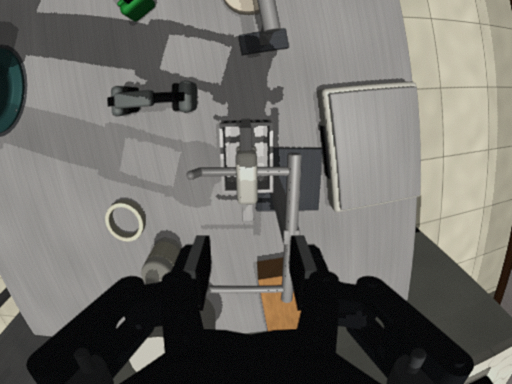

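```bash
python3 - <<'E'
from h import *
go((0.50,0.08,0.42),np.radians(-90))
E
```

```text
pos [ 0.5854 -0.2556  0.4265] cur jaw yaw deg -9.5 q6 -0.28 w 0.501 t 7.88 F [-0.6  0.4  1.1]
  shift/1000mm [ 0.3168 -0.1398  0.0036] turn/pi [ 0.004  -0.0018  0.4471] deg 80.5 rows 11.2
  shift/1000mm [ 0.3168 -0.1398  0.0036] turn/pi [ 0.0019  0.0042 -0.5529] deg 99.5 rows 13.9
```

apply_moves --plan '[[[0.317,-0.14,0.0,0,0,0.447,0],[0.317,-0.14,0.0,0,0,0.447,0],[0.317,-0.14,0.0,0,0,0.447,0],[0.317,-0.14,0.0,0,0,0.447,0],[0.317,-0.14,0.0,0,0,0.447,0],[0.317,-0.14,0.0,0,0,0.447,0],[0.317,-0.14,0.0,0,0,0.447,0],[0.317,-0.14,0.0,0,0,0.447,0]]]'

```text
time: 8.55
tool_pos: [0.5042, 0.0548, 0.4175]
tcp_rot: [-3.063, -0.696, 0.001]
wrist_force: [0.1, 0.5, 0.1]
width: 0.5
```

```bash
python3 - <<'E'
from h import *
go((0.50,0.08,0.42),np.radians(-90))
E
```

```text
pos [0.5042 0.0548 0.4175] cur jaw yaw deg -64.4 q6 1.18 w 0.5 t 8.55 F [0.1 0.5 0.1]
  shift/1000mm [ 0.0071 -0.0245 -0.0025] turn/pi [-1.000e-04  2.000e-04  1.422e-01] deg 25.6 rows 3.6
  shift/1000mm [ 0.0071 -0.0245 -0.0025] turn/pi [-2.000e-04 -1.000e-04 -8.578e-01] deg 154.4 rows 21.6
```

apply_moves --plan '[[[0,0,0,0,0,0.133,0],[0,0,0.0,0,0,0.133,0],[0,0,0.0,0,0,0.133,0],[0,0,0.0,0,0,0.133,0],[0,0,0.0,0,0,0.133,0],[0,0,0.0,0,0,0.133,0],[0,0,0.0,0,0,0.133,0],[0,0,0.0,0,0,0.133,0]]]'

```text
time: 9.22
tool_pos: [0.5052, 0.053, 0.418]
tcp_rot: [-3.141, -0.056, 0.001]
wrist_force: [-0.3, -0.3, -0.2]
width: 0.498
```

```bash
python3 - <<'E'
from h import *
go((0.50,0.08,0.42),np.radians(-90))
np.save('st7.npy',readout.read_state(),allow_pickle=True)
save('wrist','w7')
E
```

```text
pos [0.5052 0.053  0.418 ] cur jaw yaw deg -88.0 q6 1.59 w 0.498 t 9.22 F [-0.3 -0.3 -0.2]
  shift/1000mm [-0.0042 -0.0272 -0.002 ] turn/pi [-0.      0.0001  0.0113] deg 2.0 rows 0.7
  shift/1000mm [-0.0042 -0.0272 -0.002 ] turn/pi [-2.000e-04 -0.000e+00 -9.887e-01] deg 178.0 rows 24.9
```

View pics/w7.png

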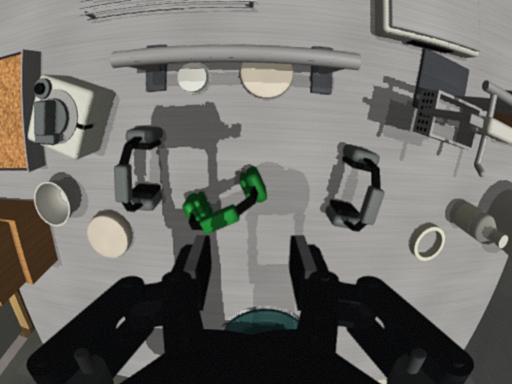

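```bash
python3 - <<'E'
from h import *
im=cv2.imread('pics/w7.png')
cv2.imwrite('pics/w7a.png',crop(im,(20,60,180,220),5)); cv2.imwrite('pics/w7b.png',crop(im,(100,30,370,110),2.9))
cv2.imwrite('pics/w7m.png',crop(im,(320,130,400,240),5))
E
```

```text
(no output)
```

View pics/w7a.png

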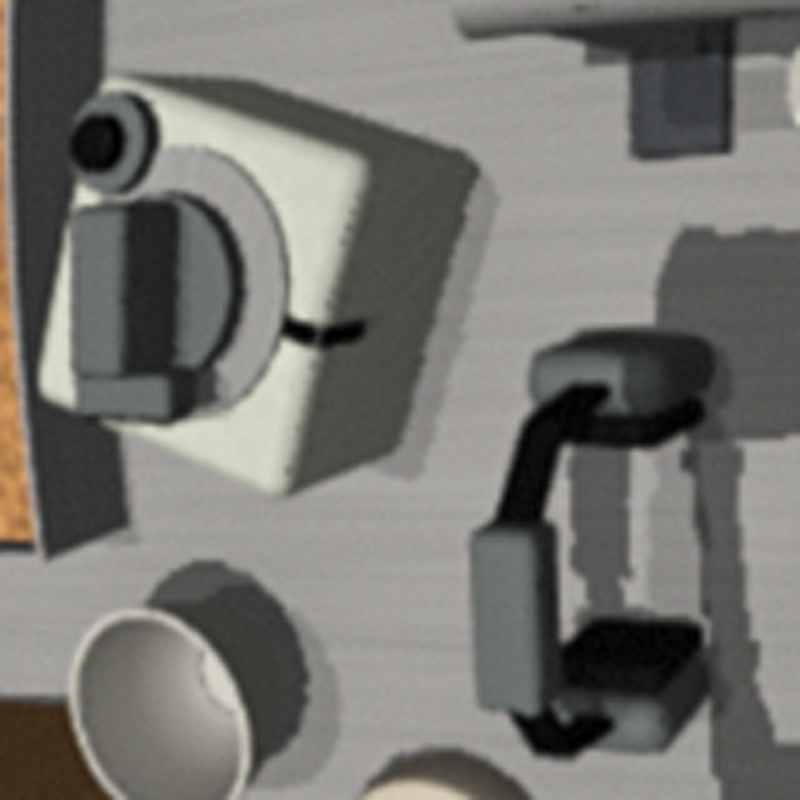

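View pics/w7b.png

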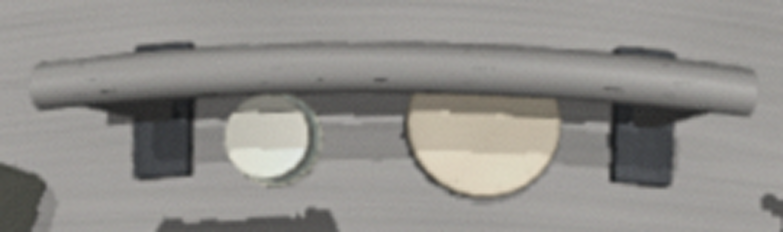

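View pics/w7m.png

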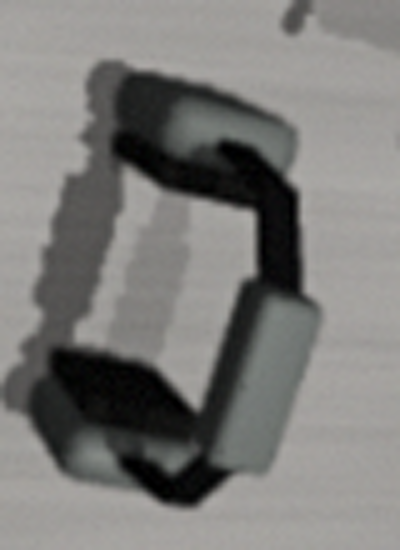

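```bash
python3 - <<'E'
from h import *
st=np.load('st7.npy',allow_pickle=True).item()
fb=lambda a:(100+a[0]/2.9,30+a[1]/2.9);fa=lambda a:(20+a[0]/5,60+a[1]/5);fm=lambda a:(320+a[0]/5,130+a[1]/5)
w=lambda p,z:onz('wrist',p,z,st)
for a in [(35,86),(200,76),(390,69),(580,74),(752,92)]: print('rail',w(fb(a),.163).round(4))
def seg(nm,p,q):
    d=q-p; print(nm,p.round(4),q.round(4),'mid',((p+q)/2).round(4),np.degrees(np.arctan2(d[1],d[0])).round(1),np.linalg.norm(d).round(4))
seg('A',w(fm((240,462)),.15),w(fm((290,293)),.15))
seg('B',w(fa((508,706)),.15),w(fa((508,530)),.15))
cs=[w(fa(a),.1) for a in [(370,158),(285,494),(40,400),(108,75)]]
print(np.array(cs).round(4)); print('c',np.mean(cs,0).round(4))
seg('e1',cs[1],cs[0]);seg('e2',cs[2],cs[3]);seg('e3',cs[2],cs[1]);seg('e4',cs[3],cs[0])
print('button',w(fa((97,138)),.122).round(4),'mark',w(fa((345,328)),.1).round(4))
seg('duct side edge (R of darker)',w(fa((128,375)),.152),w(fa((128,203)),.152))
seg('duct left edge',w(fa((75,375)),.152),w(fa((73,208)),.152))
E
```

```text
rail [0.642  0.2516 0.163 ]
rail [0.6408 0.1665 0.163 ]
rail [0.6429 0.0786 0.163 ]
rail [ 0.6452 -0.0075  0.163 ]
rail [ 0.6461 -0.0907  0.163 ]
A [ 0.4056 -0.1387  0.15  ] [ 0.4624 -0.1459  0.15  ] mid [ 0.434  -0.1423  0.15  ] -7.2 0.0573
B [0.4274 0.2518 0.15  ] [0.4841 0.2463 0.15  ] mid [0.4557 0.2491 0.15  ] -5.6 0.0569
[[0.6001 0.317  0.1   ]
 [0.4844 0.3601 0.1   ]
 [0.5225 0.4781 0.1   ]
 [0.6416 0.4343 0.1   ]]
c [0.5621 0.3974 0.1   ]
e1 [0.4844 0.3601 0.1   ] [0.6001 0.317  0.1   ] mid [0.5422 0.3386 0.1   ] -20.5 0.1235
e2 [0.5225 0.4781 0.1   ] [0.6416 0.4343 0.1   ] mid [0.5821 0.4562 0.1   ] -20.2 0.127
e3 [0.5225 0.4781 0.1   ] [0.4844 0.3601 0.1   ] mid [0.5034 0.4191 0.1   ] -107.9 0.1239
e4 [0.6416 0.4343 0.1   ] [0.6001 0.317  0.1   ] mid [0.6209 0.3756 0.1   ] -109.5 0.1244
button [0.6172 0.4217 0.122 ] mark [0.5425 0.3292 0.1   ]
duct side edge (R of darker) [0.536  0.3877 0.152 ] [0.5922 0.3834 0.152 ] mid [0.5641 0.3855 0.152 ] -4.3 0.0564
duct left edge [0.5371 0.4123 0.152 ] [0.5929 0.4085 0.152 ] mid [0.565  0.4104 0.152 ] -3.8 0.0559
```

```bash
python3 - <<'E'
from h import *
go((0.4335,-0.1426,0.25),np.radians(-96))
E
```

```text
pos [0.5052 0.053  0.4181] cur jaw yaw deg -88.0 q6 1.59 w 0.501 t 9.27 F [ 0.3 -0.   0.1]
  shift/1000mm [-0.0785  0.193   0.1681] turn/pi [0.     0.0001 0.0446] deg 8.0 rows 6.4
  shift/1000mm [-0.0785  0.193   0.1681] turn/pi [-1.000e-04  0.000e+00 -9.554e-01] deg 172.0 rows 24.0
```

apply_moves --plan '[[[-0.0785,0.193,0.168,0,0,0.0446,-0.2],[-0.0785,0.193,0.168,0,0,0.0446,-0.2],[-0.0785,0.193,0.168,0,0,0.0446,-0.2],[-0.0785,0.193,0.168,0,0,0.0446,-0.2],[-0.0785,0.193,0.168,0,0,0.0446,-0.2],[-0.0785,0.193,0.168,0,0,0.0446,-0.2],[-0.0785,0.193,0.168,0,0,0.0446,-0.2],[-0.0785,0.193,0.168,0,0,0.0446,-0.2]]]'

```text
time: 9.93
tool_pos: [0.4301, -0.1442, 0.2464]
tcp_rot: [-3.136, 0.171, 0.011]
wrist_force: [-0.1, 0.3, 0.5]
width: 0.598
```

```bash
python3 - <<'E'
from h import *
go((0.4335,-0.1426,0.1385),np.radians(-96))
im=save('wrist','w8')
cv2.imwrite('pics/w8c.png',crop(im,(180,60,320,260),3.5))
E
```

```text
pos [ 0.4301 -0.1442  0.2464] cur jaw yaw deg -96.2 q6 1.3 w 0.598 t 9.93 F [-0.1  0.3  0.5]
  shift/1000mm [ 0.004  -0.0019  0.1079] turn/pi [-0.0002  0.0021 -0.0013] deg 0.5 rows 2.6
  shift/1000mm [ 0.004  -0.0019  0.1079] turn/pi [3.400e-03 4.000e-04 9.987e-01] deg 179.8 rows 25.1
```

View pics/w8c.png

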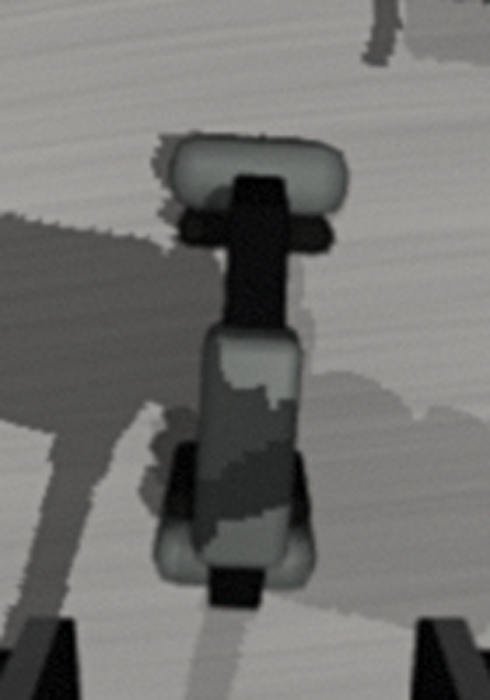

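```bash
python3 - <<'E'
from h import *
f=lambda a:(180+a[0]/3.5,60+a[1]/3.5)
p,q=onz('wrist',f((243,562)),.15),onz('wrist',f((258,330)),.15);d=q-p;c=(p+q)/2
print(c.round(4),np.degrees(np.arctan2(d[1],d[0])),np.linalg.norm(d))
go((c[0],c[1],.1385),np.arctan2(d[1],d[0])-np.pi/2)
E
```

```text
[ 0.4344 -0.1443  0.15  ] -9.6185597737835 0.05933497148805508
pos [ 0.4318 -0.1432  0.2485] cur jaw yaw deg -96.2 q6 1.3 w 0.598 t 9.98 F [1.3 0.1 0.3]
  shift/1000mm [0.0031 0.0009 0.11  ] turn/pi [-0.0003  0.0011  0.0189] deg 3.4 rows 2.6
  shift/1000mm [0.0031 0.0009 0.11  ] turn/pi [-1.700e-03 -5.000e-04 -9.811e-01] deg 176.6 rows 24.7
```

apply_moves --plan '[[[0.003,0,0.06,0,0,0.013,-0.2],[0.003,0,0.09,0,0,0.013,-0.2],[0.003,0,0.105,0,0,0.013,-0.2],[0.003,0,0.11,0,0,0.013,-0.2],[0.003,0,0.11,0,0,0.013,-0.2],[0.003,0,0.11,0,0,0.013,1],[0.003,0,0.11,0,0,0.013,1],[0.003,0,0.11,0,0,0.013,1]]]' --force 50

```text
time: 10.65
tool_pos: [0.439, -0.1436, 0.1434]
tcp_rot: [3.131, -0.229, 0.009]
wrist_force: [0.0, -0.6, 3.4]
width: 0.256
```

apply_moves --plan '[[[0,0,0,0,0,0,1],[0,0,0,0,0,0,1],[0,0,0,0,0,0,1],[0,0,-0.03,0,0,0,1],[0,0,-0.07,0,0,0,1],[0,0,-0.11,0,0,0,1],[0,0,-0.15,0,0,0,1],[0,0,-0.2,0,0,0,1]]]'

```text
time: 11.32
tool_pos: [0.4357, -0.1424, 0.334]
tcp_rot: [-3.133, 0.229, -0.0]
wrist_force: [1.5, -0.6, -2.2]
width: 0.259
```

```bash
python3 - <<'E'
from h import *
go((0.6445,0.0085,0.345),np.radians(-89.3))
save('wrist','w9')
E
```

```text
pos [ 0.4357 -0.1424  0.334 ] cur jaw yaw deg -98.4 q6 1.35 w 0.259 t 11.32 F [ 1.5 -0.6 -2.2]
  shift/1000mm [ 0.1846 -0.1798 -0.011 ] turn/pi [-0.0001 -0.     -0.0504] deg 9.1 rows 6.2
  shift/1000mm [ 0.1846 -0.1798 -0.011 ] turn/pi [-0.000e+00  1.000e-04  9.496e-01] deg 170.9 rows 23.9
```

View pics/w9.png

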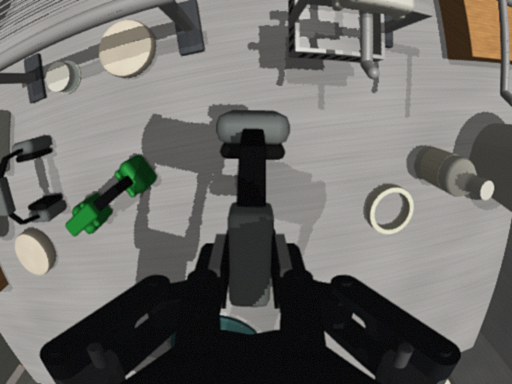

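apply_moves --plan '[[[0.0,0,-0.025,0,0,0,1],[0.185,-0.18,-0.025,0,0,-0.05,1],[0.185,-0.18,-0.025,0,0,-0.05,1],[0.185,-0.18,-0.025,0,0,-0.05,1],[0.185,-0.18,-0.025,0,0,-0.05,1],[0.185,-0.18,-0.025,0,0,-0.05,1],[0.185,-0.18,-0.025,0,0,-0.05,1],[0.185,-0.18,-0.025,0,0,-0.05,1]]]'

```text
time: 12.03
tool_pos: [0.6497, 0.0127, 0.3552]
tcp_rot: [-3.139, -0.022, -0.002]
wrist_force: [-1.1, 0.0, -2.5]
width: 0.261
```

apply_moves --plan '[[[0,0,0,0,0,0,1],[0,0,0,0,0,0,1],[0,0,0,0,0,0,1],[0,0,0,0,0,0,1],[0,0,0,0,0,0,1],[0,0,0,0,0,0,1],[0,0,0,0,0,0,1],[0,0,0,0,0,0,1]]]'

```text
time: 12.7
tool_pos: [0.6454, 0.0079, 0.3574]
tcp_rot: [3.142, 0.016, 0.001]
wrist_force: [0.1, -0.3, -2.4]
width: 0.263
```

```bash
python3 - <<'E'
from h import *
go((0.6445,0.0085,0.191),np.radians(-89.3))
save('wrist','w10')
save('side','d10',(100,80,300,230),4)
E
```

```text
pos [0.6454 0.0079 0.3574] cur jaw yaw deg -89.4 q6 1.53 w 0.263 t 12.7 F [ 0.1 -0.3 -2.4]
  shift/1000mm [-0.001  -0.0006  0.1664] turn/pi [ 0.     -0.0002 -0.0006] deg 0.1 rows 4.0
  shift/1000mm [-0.001  -0.0006  0.1664] turn/pi [-3.000e-04 -0.000e+00  9.994e-01] deg 179.9 rows 25.1
```

View pics/w10.png

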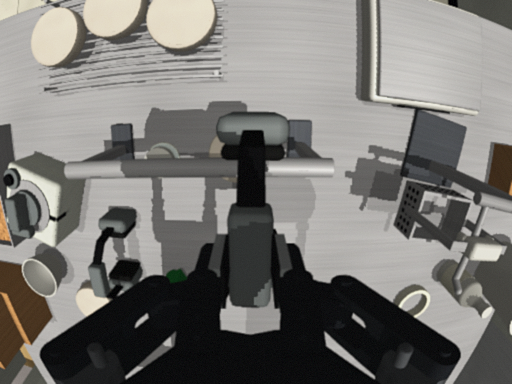

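View pics/d10.png

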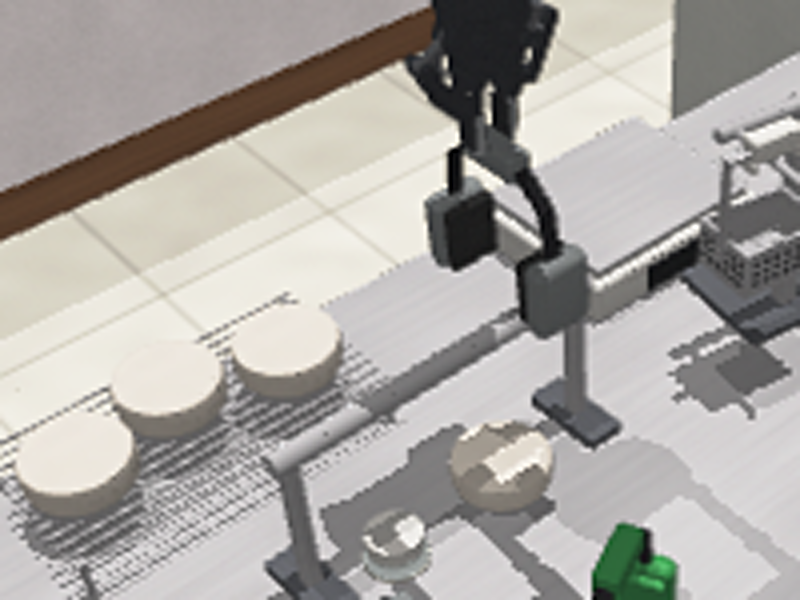

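```bash
python3 - <<'E'
from h import *
print(onz('wrist',(67,170),.163).round(4),onz('wrist',(150,168),.163).round(4),onz('wrist',(333,168),.163).round(4))
E
```

```text
[0.6425 0.2525 0.163 ] [0.6436 0.1292 0.163 ] [ 0.6457 -0.0905  0.163 ]
```

Consistent with the earlier rail estimate. Lowering.

apply_moves --plan '[[[0,0,0.04,0,0,0,1],[0,0,0.08,0,0,0,1],[0,0,0.12,0,0,0,1],[0,0,0.145,0,0,0,1],[0,0,0.157,0,0,0,1],[0,0,0.163,0,0,0,1],[0,0,0.164,0,0,0,1],[0,0,0.164,0,0,0,1]]]'

```text
time: 13.47
tool_pos: [0.6469, 0.0083, 0.1946]
tcp_rot: [3.141, 0.017, 0.005]
wrist_force: [0.3, 0.2, -1.6]
width: 0.259
```

apply_moves --plan '[[[0,0,0.001,0,0,0,1],[0,0,0.002,0,0,0,1],[0,0,0.003,0,0,0,1],[0,0,0.003,0,0,0,1],[0,0,0.003,0,0,0,1],[0,0,0.003,0,0,0,1],[0,0,0.003,0,0,0,1],[0,0,0.003,0,0,0,1]]]'

```text
time: 14.13
tool_pos: [0.647, 0.0083, 0.1922]
tcp_rot: [3.141, 0.017, 0.006]
wrist_force: [-0.9, 0.6, 5.4]
width: 0.262
```

Contact (wrist force now +5 N). Release gently and rise.

apply_moves --plan '[[[0,0,-0.002,0,0,0,0.5],[0,0,-0.002,0,0,0,0.3],[0,0,-0.002,0,0,0,0.1],[0,0,-0.002,0,0,0,0.0],[0,0,-0.002,0,0,0,0],[0,0,-0.03,0,0,0,0],[0,0,-0.07,0,0,0,0],[0,0,-0.11,0,0,0,0]]]'

```text
time: 14.8
tool_pos: [0.6442, 0.0084, 0.2987]
tcp_rot: [-3.141, -0.017, 0.008]
wrist_force: [1.6, -0.8, -0.2]
width: 0.498
```

apply_moves --plan '[[[0,0,-0.04,0,0,0,0],[0,0,-0.08,0,0,0,0],[0,0,-0.08,0,0,0,0],[0,0,-0.08,0,0,0,0],[0,0,-0.08,0,0,0,0],[0,0,-0.08,0,0,0,0],[0,0,-0.08,0,0,0,0],[0,0,-0.08,0,0,0,0]]]'

```text
time: 15.47
tool_pos: [0.6449, 0.0084, 0.3775]
tcp_rot: [-3.141, -0.017, 0.006]
wrist_force: [0.8, 0.2, -0.7]
width: 0.499
```

```bash
python3 - <<'E'
from h import *
go((0.456,0.249,0.25),np.radians(-95.6))
save('wrist','w11')
save('side','d11',(100,80,300,230),4)
E
```

```text
pos [0.6449 0.0084 0.3775] cur jaw yaw deg -89.4 q6 1.53 w 0.499 t 15.47 F [ 0.8  0.2 -0.7]
  shift/1000mm [-0.1858 -0.2427  0.1283] turn/pi [0.     0.0012 0.0346] deg 6.2 rows 7.9
  shift/1000mm [-0.1858 -0.2427  0.1283] turn/pi [-0.0019  0.     -0.9654] deg 173.8 rows 24.3
```

View pics/w11.png

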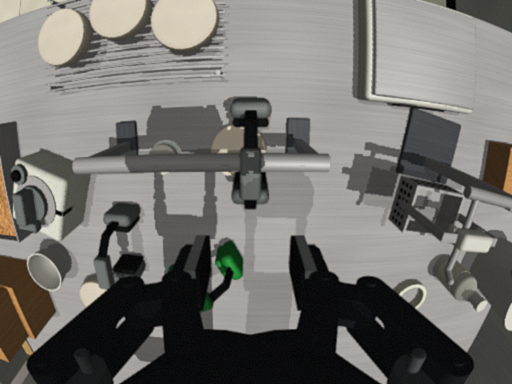

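View pics/d11.png

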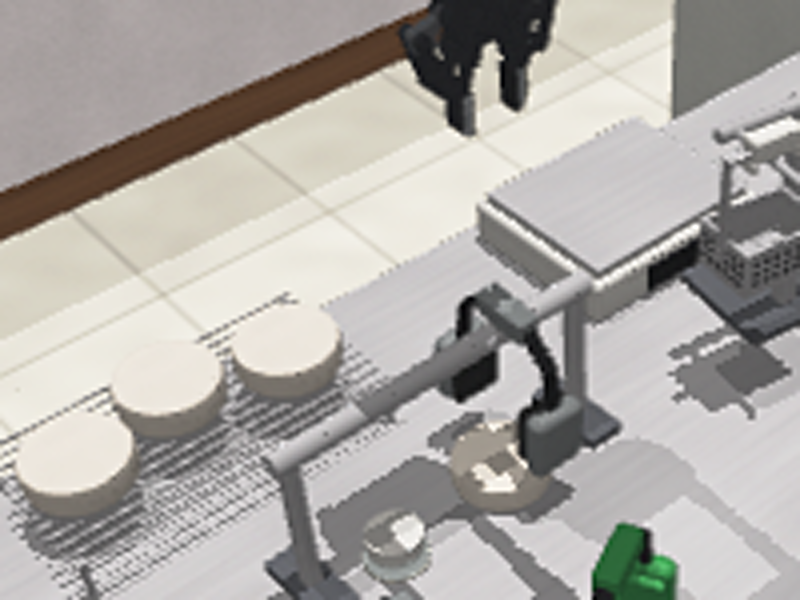

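apply_moves --plan '[[[-0.186,-0.243,0.12,0,0,0.035,-0.2],[-0.186,-0.243,0.12,0,0,0.035,-0.2],[-0.186,-0.243,0.12,0,0,0.035,-0.2],[-0.186,-0.243,0.12,0,0,0.035,-0.2],[-0.186,-0.243,0.12,0,0,0.035,-0.2],[-0.186,-0.243,0.12,0,0,0.035,-0.2],[-0.186,-0.243,0.12,0,0,0.035,-0.2],[-0.186,-0.243,0.12,0,0,0.035,-0.2]]]'

```text
time: 16.23
tool_pos: [0.455, 0.2506, 0.2587]
tcp_rot: [-3.138, 0.155, 0.001]
wrist_force: [0.5, 0.6, -0.1]
width: 0.597
```

apply_moves --plan '[[[0,0,0,0,0,0,-0.2],[0,0,0,0,0,0,-0.2],[0,0,0,0,0,0,-0.2],[0,0,0,0,0,0,-0.2],[0,0,0,0,0,0,-0.2],[0,0,0,0,0,0,-0.2],[0,0,0,0,0,0,-0.2],[0,0,0,0,0,0,-0.2]]]'

```text
time: 16.9
tool_pos: [0.4576, 0.2487, 0.2602]
tcp_rot: [-3.138, 0.158, -0.0]
wrist_force: [-0.0, -0.2, -0.2]
width: 0.598
```

```bash
python3 - <<'E'
from h import *
go((0.456,0.249,0.1385),np.radians(-95.6))
im=save('wrist','w12')
cv2.imwrite('pics/w12c.png',crop(im,(180,60,320,260),3))
E
```

```text
pos [0.4576 0.2487 0.2602] cur jaw yaw deg -95.7 q6 2.12 w 0.598 t 16.9 F [-0.  -0.2 -0.2]
  shift/1000mm [-1.700e-03 -1.000e-04  1.217e-01] turn/pi [-0.     -0.0001 -0.0008] deg 0.1 rows 2.9
  shift/1000mm [-1.700e-03 -1.000e-04  1.217e-01] turn/pi [-2.000e-04  1.000e-04  9.992e-01] deg 179.9 rows 25.1
```

View pics/w12c.png

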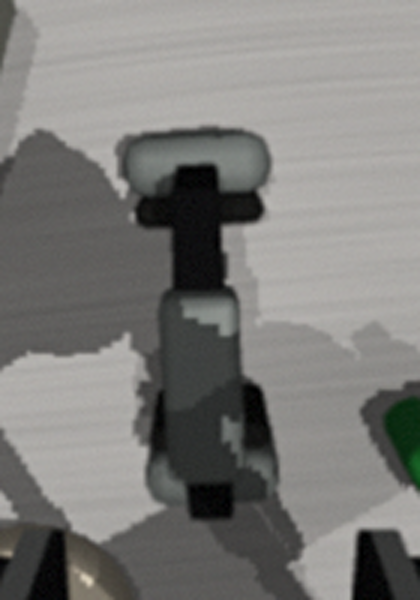

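```bash
python3 - <<'E'
from h import *
f=lambda a:(180+a[0]/3,60+a[1]/3)
p,q=onz('wrist',f((204,484)),.15),onz('wrist',f((200,290)),.15);d=q-p;c=(p+q)/2
print(c.round(4),np.degrees(np.arctan2(d[1],d[0])),np.linalg.norm(d))
go((c[0],c[1],.1395),np.arctan2(d[1],d[0])-np.pi/2)
E
```

```text
[0.4557 0.2518 0.15  ] -4.726643919500446 0.06068586552821296
pos [0.4575 0.2489 0.2601] cur jaw yaw deg -95.7 q6 2.12 w 0.6 t 16.95 F [-0.2  0.1 -0.1]
  shift/1000mm [-0.002  -0.0028  0.1206] turn/pi [-0.     -0.0001 -0.0056] deg 1.0 rows 2.9
  shift/1000mm [-0.002  -0.0028  0.1206] turn/pi [-1.000e-04  1.000e-04  9.944e-01] deg 179.0 rows 25.0
```

apply_moves --plan '[[[-0.002,-0.002,0.06,0,0,-0.003,-0.2],[-0.002,-0.002,0.095,0,0,-0.003,-0.2],[-0.002,-0.002,0.115,0,0,-0.003,-0.2],[-0.002,-0.002,0.12,0,0,-0.003,-0.2],[-0.002,-0.002,0.12,0,0,-0.003,-0.2],[-0.002,-0.002,0.12,0,0,-0.003,1],[-0.002,-0.002,0.12,0,0,-0.003,1],[-0.002,-0.002,0.12,0,0,-0.003,1]]]' --force 50

```text
time: 17.62
tool_pos: [0.4576, 0.2525, 0.1433]
tcp_rot: [-3.136, 0.14, -0.008]
wrist_force: [1.8, -0.5, 1.5]
width: 0.263
```

apply_moves --plan '[[[0,0,0,0,0,0,1],[0,0,0,0,0,0,1],[0,0,0,0,0,0,1],[0,0,-0.03,0,0,0,1],[0,0,-0.07,0,0,0,1],[0,0,-0.11,0,0,0,1],[0,0,-0.15,0,0,0,1],[0,0,-0.19,0,0,0,1]]]'

```text
time: 18.28
tool_pos: [0.4547, 0.2513, 0.3324]
tcp_rot: [-3.138, 0.141, -0.001]
wrist_force: [0.2, 0.9, -1.9]
width: 0.262
```

```bash
python3 - <<'E'
from h import *
go((0.6435,0.1485,0.36),np.radians(-89.3))
save('wrist','w13')
E
```

```text
pos [0.4547 0.2513 0.3324] cur jaw yaw deg -95.1 q6 2.12 w 0.262 t 18.28 F [ 0.2  0.9 -1.9]
  shift/1000mm [ 0.1973  0.0855 -0.0276] turn/pi [-0.0002 -0.0001 -0.0324] deg 5.8 rows 5.2
  shift/1000mm [ 0.1973  0.0855 -0.0276] turn/pi [-2.000e-04  2.000e-04  9.676e-01] deg 174.2 rows 24.3
```

View pics/w13.png

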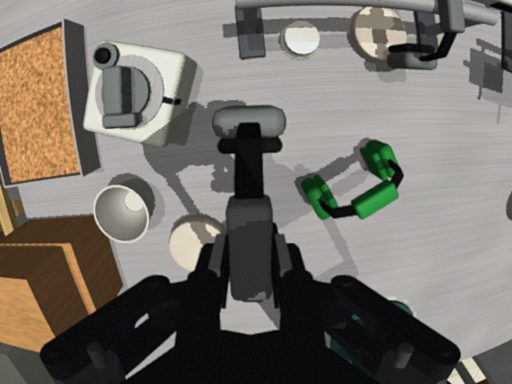

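apply_moves --plan '[[[0,0,-0.03,0,0,0,1],[0.197,0.0855,-0.03,0,0,-0.032,1],[0.197,0.0855,-0.03,0,0,-0.032,1],[0.197,0.0855,-0.03,0,0,-0.032,1],[0.197,0.0855,-0.03,0,0,-0.032,1],[0.197,0.0855,-0.03,0,0,-0.032,1],[0.197,0.0855,-0.03,0,0,-0.032,1],[0.197,0.0855,-0.03,0,0,-0.032,1]]]'

```text
time: 19.0
tool_pos: [0.6456, 0.1467, 0.3584]
tcp_rot: [3.141, 0.012, -0.002]
wrist_force: [-1.0, 0.8, -2.8]
width: 0.256
```

apply_moves --plan '[[[0,0,0,0,0,0,1],[0,0,0,0,0,0,1],[0,0,0,0,0,0,1],[0,0,0,0,0,0,1],[0,0,0,0,0,0,1],[0,0,0,0,0,0,1],[0,0,0,0,0,0,1],[0,0,0,0,0,0,1]]]'

```text
time: 19.67
tool_pos: [0.6436, 0.149, 0.3602]
tcp_rot: [-3.141, -0.018, -0.0]
wrist_force: [-0.4, 0.1, -1.8]
width: 0.259
```

```bash
python3 - <<'E'
from h import *
go((0.6435,0.1485,0.191),np.radians(-89.3))
save('wrist','w14')
E
```

```text
pos [0.6436 0.149  0.3602] cur jaw yaw deg -89.4 q6 1.75 w 0.259 t 19.67 F [-0.4  0.1 -1.8]
  shift/1000mm [-0.0002  0.0005  0.1692] turn/pi [-0.     -0.0001 -0.0003] deg 0.1 rows 4.1
  shift/1000mm [-0.0002  0.0005  0.1692] turn/pi [-1.000e-04  0.000e+00  9.997e-01] deg 179.9 rows 25.1
```

View pics/w14.png

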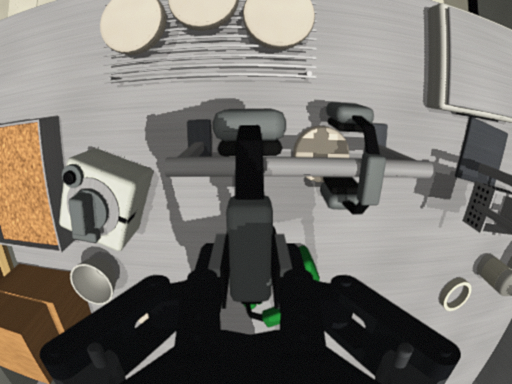

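apply_moves --plan '[[[0,0,0.04,0,0,0,1],[0,0,0.08,0,0,0,1],[0,0,0.12,0,0,0,1],[0,0,0.145,0,0,0,1],[0,0,0.159,0,0,0,1],[0,0,0.165,0,0,0,1],[0,0,0.167,0,0,0,1],[0,0,0.167,0,0,0,1]]]'

```text
time: 20.38
tool_pos: [0.6451, 0.149, 0.1946]
tcp_rot: [-3.141, -0.017, -0.005]
wrist_force: [-0.1, -0.1, -2.3]
width: 0.258
```

apply_moves --plan '[[[0,0,0.001,0,0,0,1],[0,0,0.002,0,0,0,1],[0,0,0.003,0,0,0,1],[0,0,0.003,0,0,0,1],[0,0,0.003,0,0,0,1],[0,0,0.003,0,0,0,1],[0,0,0.003,0,0,0,1],[0,0,0.003,0,0,0,1]]]'

```text
time: 21.05
tool_pos: [0.645, 0.1489, 0.192]
tcp_rot: [-3.141, -0.017, -0.005]
wrist_force: [0.7, 0.1, 6.7]
width: 0.262
```

apply_moves --plan '[[[0,0,-0.002,0,0,0,0.5],[0,0,-0.002,0,0,0,0.3],[0,0,-0.002,0,0,0,0.1],[0,0,-0.002,0,0,0,0.0],[0,0,-0.002,0,0,0,0],[0,0,-0.03,0,0,0,0],[0,0,-0.07,0,0,0,0],[0,0,-0.11,0,0,0,0]]]'

```text
time: 21.72
tool_pos: [0.6424, 0.1484, 0.2986]
tcp_rot: [3.141, 0.017, -0.008]
wrist_force: [0.5, -0.2, -0.4]
width: 0.497
```

apply_moves --plan '[[[0,0,-0.04,0,0,0,0],[0,0,-0.08,0,0,0,0],[0,0,-0.08,0,0,0,0],[0,0,-0.08,0,0,0,0],[0,0,-0.08,0,0,0,0],[0,0,-0.08,0,0,0,0],[0,0,-0.08,0,0,0,0],[0,0,-0.08,0,0,0,0]]]'

```text
time: 22.38
tool_pos: [0.6431, 0.1486, 0.3775]
tcp_rot: [3.141, 0.017, -0.006]
wrist_force: [-0.7, -0.8, 1.0]
width: 0.5
```

```bash
python3 - <<'E'
from h import *
go((0.564,0.398,0.26),np.radians(-95))
save('wrist','w15')
save('side','d15',(100,50,340,230),3)
save('scene','s15',(100,140,440,380),2)
E
```

```text
pos [0.6431 0.1486 0.3775] cur jaw yaw deg -89.4 q6 1.75 w 0.5 t 22.38 F [-0.7 -0.8  1. ]
  shift/1000mm [-0.0759 -0.2504  0.1176] turn/pi [0.0003 0.0012 0.0313] deg 5.6 rows 6.9
  shift/1000mm [-0.0759 -0.2504  0.1176] turn/pi [-1.900e-03  4.000e-04 -9.687e-01] deg 174.4 rows 24.4
```

View pics/w15.png

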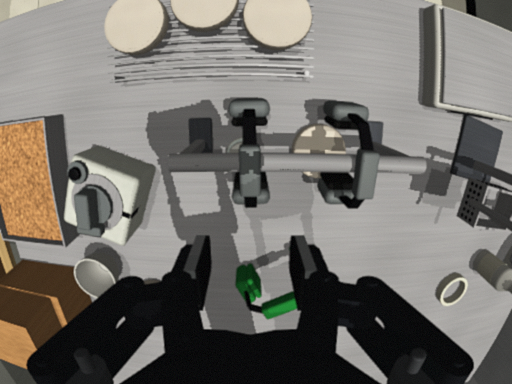

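View pics/d15.png

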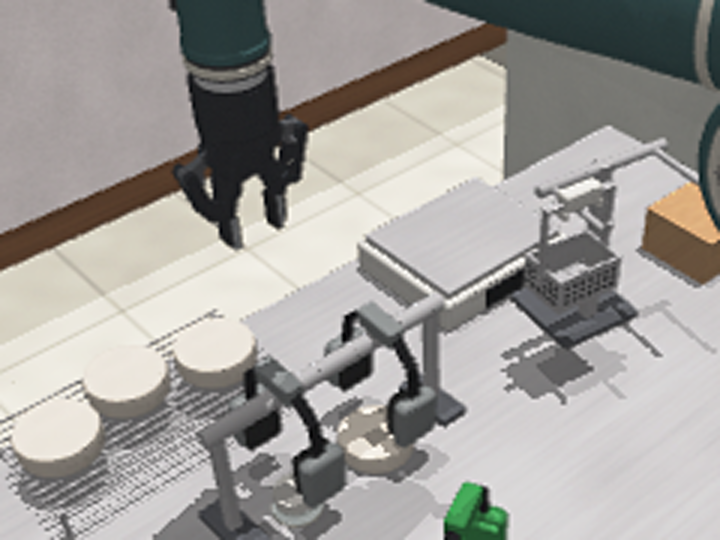

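View pics/s15.png

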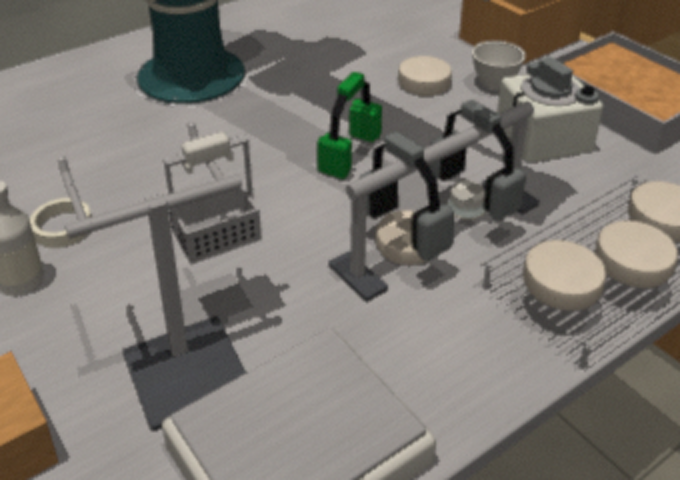

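apply_moves --plan '[[[-0.076,-0.25,0.1,0,0,0.025,0],[-0.076,-0.25,0.1,0,0,0.025,0],[-0.076,-0.25,0.1,0,0,0.025,0],[-0.076,-0.25,0.1,0,0,0.025,0],[-0.076,-0.25,0.1,0,0,0.025,0],[-0.076,-0.25,0.1,0,0,0.025,0],[-0.076,-0.25,0.1,0,0,0.025,0],[-0.076,-0.25,0.1,0,0,0.025,0]]]'

```text
time: 23.2
tool_pos: [0.5611, 0.4024, 0.2756]
tcp_rot: [3.139, -0.098, -0.01]
wrist_force: [-1.0, -0.1, -0.4]
width: 0.503
```

apply_moves --plan '[[[0,0,0,0,0,0,-0.1],[0,0,0,0,0,0,-0.1],[0,0,0,0,0,0,-0.1],[0,0,0,0,0,0,-0.1],[0,0,0,0,0,0,-0.1],[0,0,0,0,0,0,-0.1],[0,0,0,0,0,0,-0.1],[0,0,0,0,0,0,-0.1]]]'

```text
time: 23.87
tool_pos: [0.5653, 0.3974, 0.2803]
tcp_rot: [-3.14, 0.107, -0.0]
wrist_force: [-0.2, -0.7, 0.1]
width: 0.549
```

```bash
python3 - <<'E'
from h import *
go((0.564,0.398,0.132),np.radians(-94))
im=save('wrist','w16')
cv2.imwrite('pics/w16c.png',crop(im,(150,80,350,280),3))
print(proj('wrist',[[.564,.398,.152]]))
E
```

```text
pos [0.5653 0.3974 0.2803] cur jaw yaw deg -93.9 q6 2.22 w 0.549 t 23.87 F [-0.2 -0.7  0.1]
  shift/1000mm [-0.0014 -0.0004  0.1483] turn/pi [-0.0001 -0.0001  0.0005] deg 0.1 rows 3.6
  shift/1000mm [-0.0014 -0.0004  0.1483] turn/pi [ 2.000e-04 -1.000e-04 -9.995e-01] deg 179.9 rows 25.1
[[250.03716735 183.64677155]]
```

View pics/w16c.png

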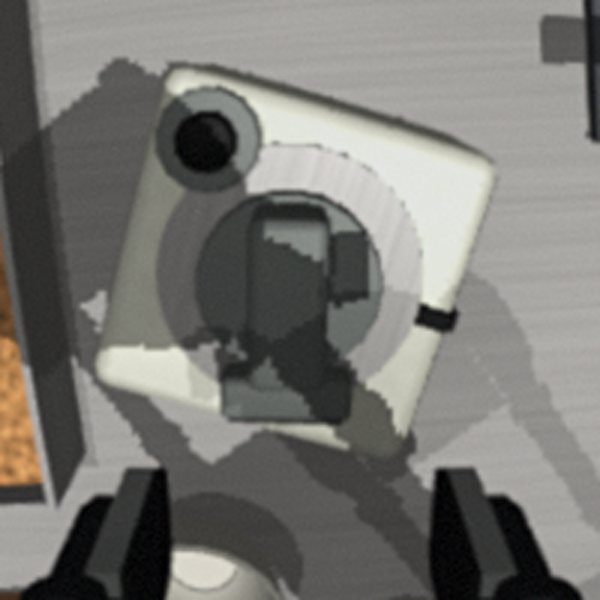

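```bash
python3 - <<'E'
from h import *
f=lambda a:(150+a[0]/3,80+a[1]/3); w=lambda a,z:onz('wrist',f(a),z)
print('duct back',w((288,206),.152).round(4),'front',w((288,372),.152).round(4),'L',w((248,290),.152).round(4),'R',w((328,290),.152).round(4))
a,b=w((288,372),.152),w((290,206),.152);print('dir',np.degrees(np.arctan2(*(a-b)[[1,0]])))
print('disc top',w((292,190),.116).round(4),'L',w((197,285),.116).round(4),'R',w((383,285),.116).round(4))
cs=[w(p,.1) for p in [(170,65),(497,162),(408,462),(97,372)]];print(np.round(cs,4),np.mean(cs,0).round(4))
for i in range(4):
    d=cs[(i+1)%4]-cs[i];print(np.degrees(np.arctan2(d[1],d[0])).round(1),np.linalg.norm(d).round(4))
print('button',w((206,140),.122).round(4),'mark',w((437,317),.1).round(4))
E
```

```text
duct back [0.5978 0.3994 0.152 ] front [0.5437 0.4033 0.152 ] L [0.572  0.4139 0.152 ] R [0.5703 0.3888 0.152 ]
dir 175.2669141086537
disc top [0.5972 0.3985 0.116 ] L [0.5655 0.4347 0.116 ] R [0.561  0.3686 0.116 ]
[[0.6439 0.4393 0.1   ]
 [0.601  0.3229 0.1   ]
 [0.4825 0.3598 0.1   ]
 [0.5293 0.4802 0.1   ]] [0.5642 0.4006 0.1   ]
-110.2 0.1241
162.7 0.1242
68.7 0.1292
-19.6 0.1216
button [0.6174 0.4262 0.122 ] mark [0.5428 0.3472 0.1   ]
```

apply_moves --plan '[[[-0.0014,-0.0026,0.04,0,0,0,-0.1],[-0.0014,-0.0026,0.08,0,0,0,-0.1],[-0.0014,-0.0026,0.115,0,0,0,-0.1],[-0.0014,-0.0026,0.135,0,0,0,-0.1],[-0.0014,-0.0026,0.147,0,0,0,-0.1],[-0.0014,-0.0026,0.147,0,0,0,-0.1],[-0.0014,-0.0026,0.147,0,0,0,1],[-0.0014,-0.0026,0.147,0,0,0,1]]]' --force 25

```text
time: 24.58
tool_pos: [0.5651, 0.4017, 0.1354]
tcp_rot: [-3.137, 0.106, -0.004]
wrist_force: [-0.1, 0.9, -11.1]
width: 0.297
```

apply_moves --plan '[[[0,0,0,0,0,0,1],[0,0,0,0,0,0,1],[0,0,0,0,0,0,1],[0,0,0,0,0,0,1],[0,0,0,0,0,0,1],[0,0,0,0,0,0,1],[0,0,0,0,0,0,1],[0,0,0,0,0,0,1]]]'

```text
time: 25.25
tool_pos: [0.5651, 0.4017, 0.1352]
tcp_rot: [-3.137, 0.106, -0.005]
wrist_force: [0.8, 2.2, 6.1]
width: 0.295
```

```bash
python3 - <<'E'
from h import *
go((0.564,0.400,0.133),np.radians(-20))
save('wrist','w17')
E
```

```text
pos [0.5651 0.4017 0.1352] cur jaw yaw deg -93.9 q6 2.22 w 0.295 t 25.25 F [0.8 2.2 6.1]
  shift/1000mm [-0.001   0.0017  0.0022] turn/pi [-1.000e-04 -1.400e-03 -4.104e-01] deg 73.9 rows 10.3
  shift/1000mm [-0.001   0.0017  0.0022] turn/pi [-1.500e-03  1.000e-04  5.896e-01] deg 106.1 rows 14.8
```

View pics/w17.png

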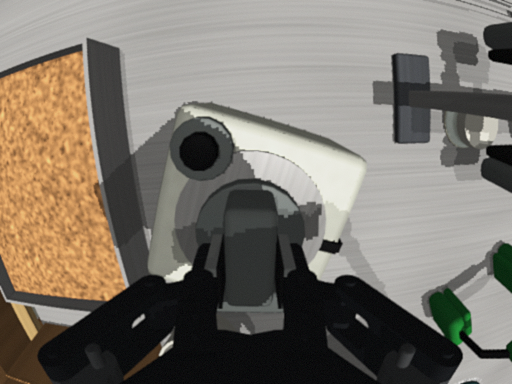

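apply_moves --plan '[[[0,0,0,0,0,-0.03,1],[0,0,0,0,0,-0.06,1],[0,0,0,0,0,-0.09,1],[0,0,0,0,0,-0.12,1],[0,0,0,0,0,-0.15,1],[0,0,0,0,0,-0.18,1],[0,0,0,0,0,-0.2,1],[0,0,0,0,0,-0.21,1]]]'

```text
time: 25.97
tool_pos: [0.5649, 0.4028, 0.1353]
tcp_rot: [-3.0, -0.92, -0.007]
wrist_force: [-1.2, 6.0, 4.7]
width: 0.293
```

```bash
python3 - <<'E'
from h import *
go((0.564,0.400,0.135),np.radians(-20))
E
```

```text
pos [0.5649 0.4028 0.1353] cur jaw yaw deg -55.9 q6 1.56 w 0.293 t 25.97 F [-1.2  6.   4.7]
  shift/1000mm [-0.0023  0.0018  0.0002] turn/pi [-1.000e-04 -1.800e-03 -1.995e-01] deg 35.9 rows 5.0
  shift/1000mm [-0.0023  0.0018  0.0002] turn/pi [-2.300e-03  1.000e-04  8.005e-01] deg 144.1 rows 20.1
```

apply_moves --plan '[[[0,0,0,0,0,-0.03,1],[0,0,0,0,0,-0.06,1],[0,0,0,0,0,-0.09,1],[0,0,0,0,0,-0.12,1],[0,0,0,0,0,-0.15,1],[0,0,0,0,0,-0.18,1],[0,0,0,0,0,-0.2,1],[0,0,0,0,0,-0.2,1]]]'

```text
time: 26.63
tool_pos: [0.5639, 0.4035, 0.1353]
tcp_rot: [-2.569, -1.802, -0.007]
wrist_force: [-2.6, 6.7, 5.7]
width: 0.296
```

apply_moves --plan '[[[0,0,0,0,0,0,1],[0,0,0,0,0,0,1],[0,0,0,0,0,0,1],[0,0,0,0,0,0,0.4],[0,0,0,0,0,0,0.1],[0,0,0,0,0,0,0],[0,0,0,0,0,0,0],[0,0,0,0,0,0,0]]]'

```text
time: 27.3
tool_pos: [0.5635, 0.3997, 0.1322]
tcp_rot: [2.575, 1.8, -0.003]
wrist_force: [-0.3, 0.0, 0.0]
width: 0.501
```

apply_moves --plan '[[[0,0,-0.03,0,0,0,0],[0,0,-0.07,0,0,0,0],[0,0,-0.11,0,0,0,0],[0,0,-0.15,0,0,0,0],[0,0,-0.18,0,0,0,0],[0,0,-0.18,0,0,0,0],[0,0,-0.18,0,0,0,0],[0,0,-0.18,0,0,0,0]]]'

```text
time: 27.97
tool_pos: [0.5636, 0.4, 0.3121]
tcp_rot: [2.575, 1.8, -0.002]
wrist_force: [0.6, 0.8, -0.4]
width: 0.497
```

```bash
python3 - <<'E'
from h import *
go((0.6175,0.4253,0.16),np.radians(-20))
im=save('wrist','w18')
cv2.imwrite('pics/w18c.png',crop(im,(150,80,350,280),3))
save('side','d18',(80,200,180,300),5)
E
```

```text
pos [0.5636 0.4    0.3121] cur jaw yaw deg -20.1 q6 0.93 w 0.497 t 27.97 F [ 0.6  0.8 -0.4]
  shift/1000mm [0.0424 0.042  0.152 ] turn/pi [-0.0002  0.0004 -0.0005] deg 0.1 rows 3.9
  shift/1000mm [0.0424 0.042  0.152 ] turn/pi [6.000e-04 3.000e-04 9.995e-01] deg 179.9 rows 25.1
```

View pics/w18c.png

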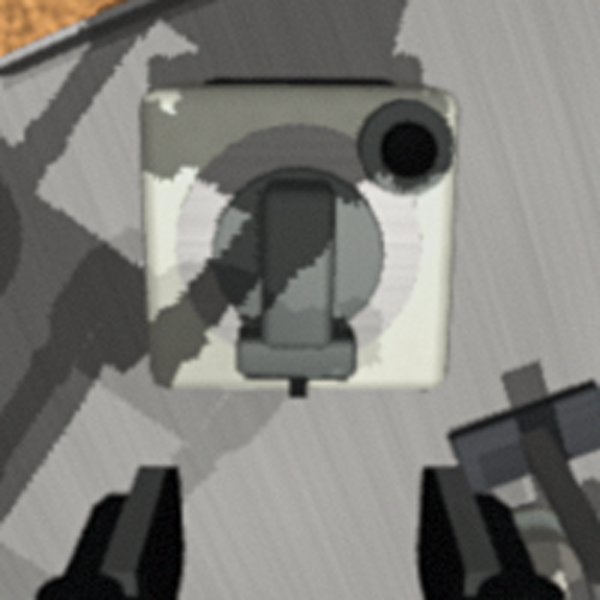

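View pics/d18.png

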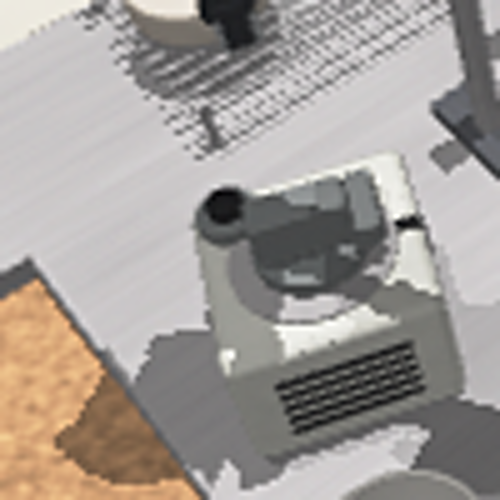

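```bash
python3 - <<'E'
from h import *
p=onz('wrist',(150+408/3,80+148/3),.122);print(p.round(4))
a=onz('wrist',(150+298/3,80+345/3),.152);b=onz('wrist',(150+298/3,80+185/3),.152);d=a-b;print('outlet dir',np.degrees(np.arctan2(d[1],d[0])))
go((p[0],p[1],0.135),np.radians(-20))
E
```

```text
[0.6152 0.428  0.122 ]
outlet dir -110.089099170158
pos [0.5629 0.3997 0.3101] cur jaw yaw deg -20.1 q6 0.93 w 0.498 t 28.07 F [-0.1  0.2 -0.4]
  shift/1000mm [0.0452 0.0398 0.1748] turn/pi [-0.0009  0.0012 -0.0005] deg 0.3 rows 4.4
  shift/1000mm [0.0452 0.0398 0.1748] turn/pi [0.0019 0.0013 0.9995] deg 179.9 rows 25.1
```

apply_moves --plan '[[[0.0424,0.042,0,0,0,0,1],[0.0424,0.042,0,0,0,0,1],[0.0424,0.042,0.04,0,0,0,1],[0.0424,0.042,0.08,0,0,0,1],[0.0424,0.042,0.12,0,0,0,1],[0.0424,0.042,0.15,0,0,0,1],[0.0424,0.042,0.15,0,0,0,1],[0.0424,0.042,0.15,0,0,0,1]]]'

```text
time: 28.73
tool_pos: [0.6152, 0.4242, 0.1578]
tcp_rot: [-2.574, -1.8, 0.015]
wrist_force: [-0.0, 0.2, 1.0]
width: -0.0
```

```bash
python3 - <<'E'
from h import *
go((0.6175,0.4253,0.116),np.radians(-20))
im=save('wrist','w19')
save('side','d19',(80,180,200,270),6)
E
```

```text
pos [0.6152 0.4242 0.1578] cur jaw yaw deg -20.1 q6 0.92 w -0.0 t 28.73 F [-0.   0.2  1. ]
  shift/1000mm [0.0021 0.002  0.0418] turn/pi [-0.0018  0.0024 -0.0004] deg 0.5 rows 1.0
  shift/1000mm [0.0021 0.002  0.0418] turn/pi [0.0037 0.0028 0.9996] deg 179.9 rows 25.1
```

View pics/w19.png

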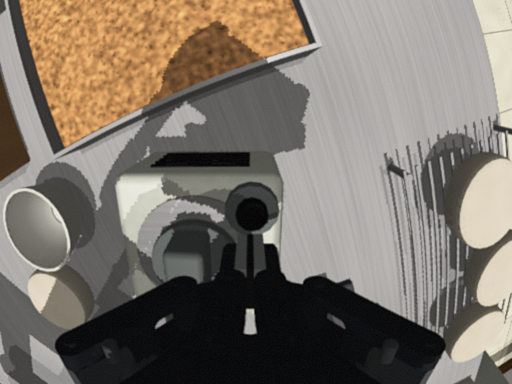

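View pics/d19.png

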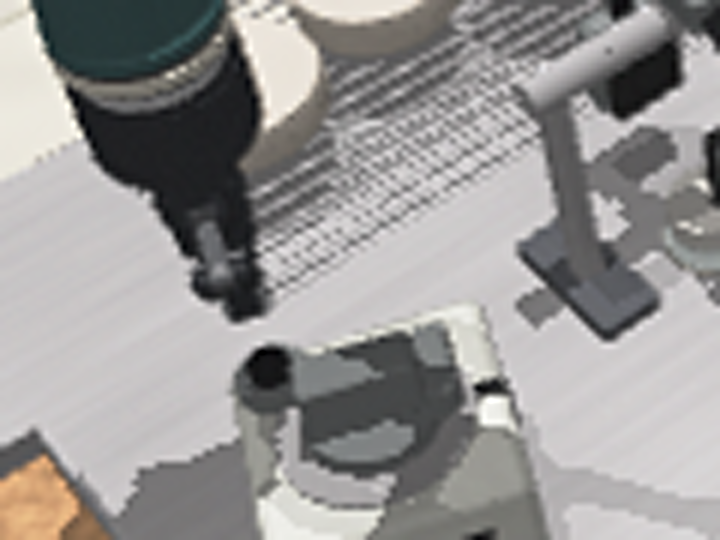

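```bash
python3 - <<'E'
from h import *
p=onz('wrist',(252,212),.122);print(p.round(4))
go((p[0],p[1],0.116),np.radians(-20))
E
```

```text
[0.6215 0.4309 0.122 ]
pos [0.6187 0.4265 0.1646] cur jaw yaw deg -20.1 q6 0.92 w 0.0 t 28.83 F [-0.2 -0.1  0.3]
  shift/1000mm [0.005  0.001  0.0486] turn/pi [ 0.0004 -0.0005 -0.0004] deg 0.1 rows 1.2
  shift/1000mm [0.005  0.001  0.0486] turn/pi [-8.000e-04 -6.000e-04  9.996e-01] deg 179.9 rows 25.1
```

apply_moves --plan '[[[0.002,0.0,0.02,0,0,0,1],[0.002,0.0,0.035,0,0,0,1],[0.002,0,0.042,0,0,0,1],[0.002,0,0.046,0,0,0,1],[0.002,0,0.049,0,0,0,1],[0.002,0,0.05,0,0,0,1],[0.002,0,0.05,0,0,0,1],[0.002,0,0.05,0,0,0,1]]]'

```text
time: 29.5
tool_pos: [0.6188, 0.428, 0.116]
tcp_rot: [-2.575, -1.8, -0.002]
wrist_force: [-3.0, -2.3, 7.9]
width: -0.004
```

apply_moves --plan '[[[0,0.0,0.001,0,0,0,1],[0,0.0,0.002,0,0,0,1],[0,0,0.003,0,0,0,1],[0,0,0.003,0,0,0,1],[0,0,0.003,0,0,0,1],[0,0,0.003,0,0,0,1],[0,0,0.003,0,0,0,1],[0,0,0.003,0,0,0,1]]]'

```text
time: 30.17
tool_pos: [0.6189, 0.4281, 0.1159]
tcp_rot: [2.574, 1.8, 0.003]
wrist_force: [-7.3, -4.4, 16.7]
width: -0.004
```

```bash
python3 - <<'E'
from h import *
save('side','d20',(80,180,200,270),6)
E
```

```text
(no output)
```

View pics/d20.png

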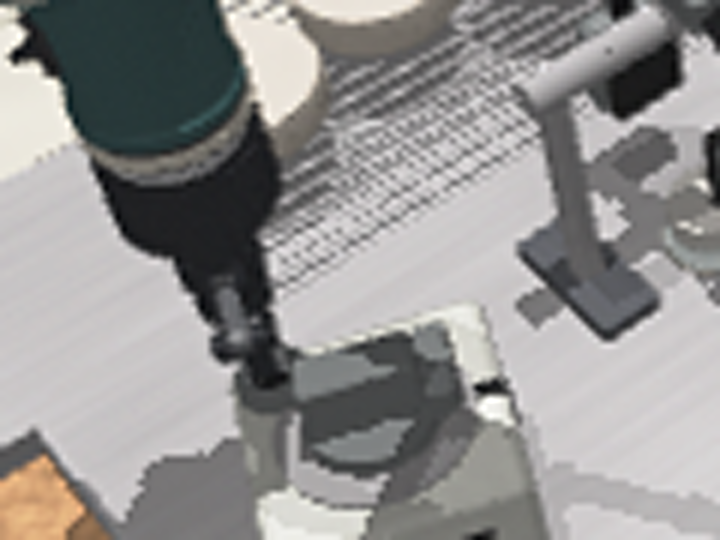

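apply_moves --plan '[[[0,0.0,-0.02,0,0,0,1],[0,0.0,-0.06,0,0,0,1],[0,0,-0.1,0,0,0,1],[0,0,-0.14,0,0,0,1],[0,0,-0.18,0,0,0,1],[-0.05,-0.05,-0.2,0,0,0,1],[-0.09,-0.09,-0.22,0,0,0,1],[-0.13,-0.13,-0.24,0,0,0,1]]]'

```text
time: 30.88
tool_pos: [0.5099, 0.3773, 0.3295]
tcp_rot: [-2.575, -1.8, -0.003]
wrist_force: [-0.1, 0.1, 0.0]
width: -0.0
```

apply_moves --plan '[[[0,0,0,0,0,0,1],[0,0,0,0,0,0,1],[0,0,0,0,0,0,1],[0,0,0,0,0,0,1],[0,0,0,0,0,0,1],[0,0,0,0,0,0,1],[0,0,0,0,0,0,1],[0,0,0,0,0,0,1]]]'

```text
time: 31.55
tool_pos: [0.5109, 0.3777, 0.327]
tcp_rot: [-2.575, -1.8, 0.002]
wrist_force: [0.0, -0.2, -0.8]
width: 0.0
```

```bash
python3 - <<'E'
from h import *
go((0.5,0.3,.3))
save('scene','s21',(80,140,440,380),2.2)
save('wrist','w21')
save('side','d21',(60,50,340,290),2.5)
E
```

```text
pos [0.5109 0.3777 0.327 ] cur jaw yaw deg -20.1 q6 0.95 w 0.0 t 31.55 F [ 0.  -0.2 -0.8]
  shift/1000mm [-0.0767  0.0165  0.027 ] turn/pi [-0.0002  0.0003  0.    ] deg 0.1 rows 2.0
  shift/1000mm [-0.0767  0.0165  0.027 ] turn/pi [-5.e-04 -4.e-04 -1.e+00] deg 180.0 rows 25.1
```

View pics/s21.png

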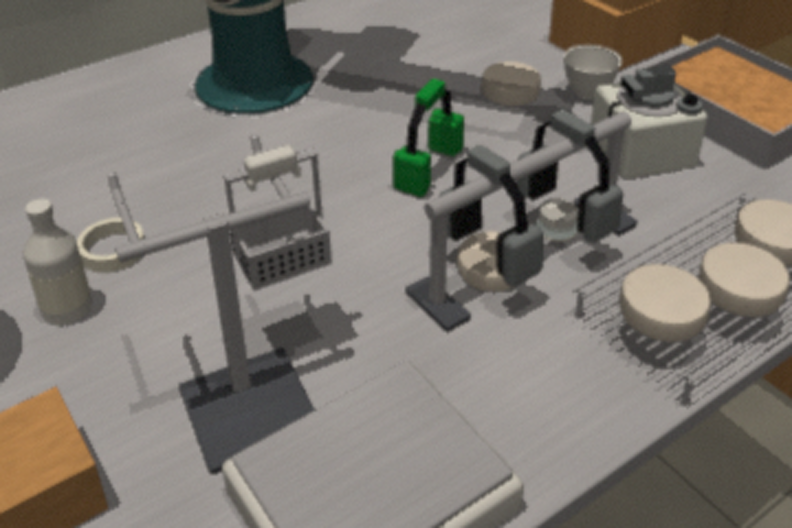

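View pics/w21.png

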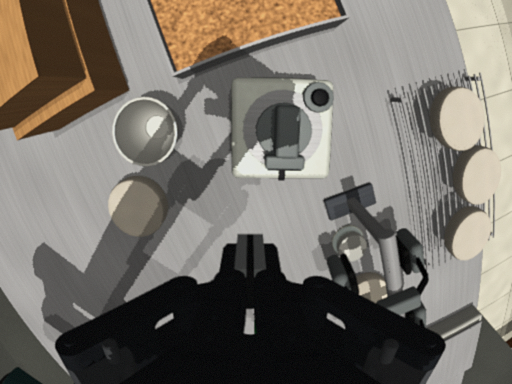

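View pics/d21.png

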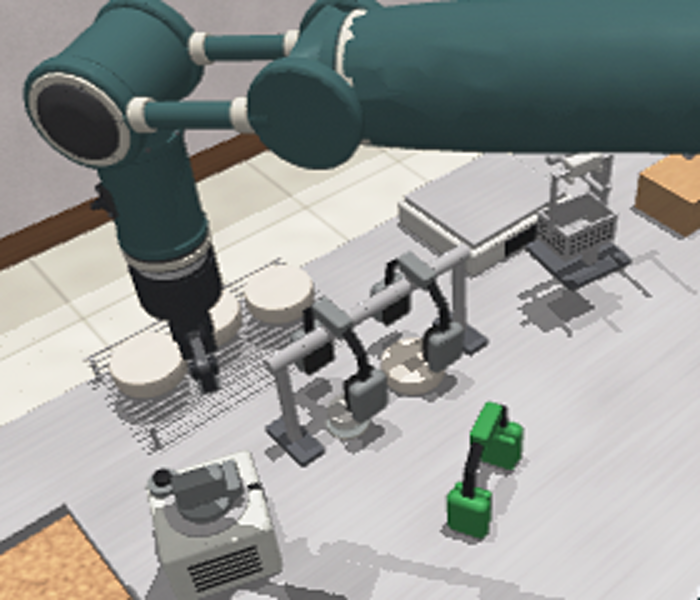

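```bash
python3 - <<'E'
from h import *
a=lambda x,y:(80+x/2.2,140+y/2.2); b=lambda x,y:(60+x/2.5,50+y/2.5)
for n,p,q in [('basket',(271,160),(580,166)),('A',(491,161),(414,267)),('B',(573,126),(331,317))]:
    print(n,tri('scene',a(*p),'side',b(*q)))
E
```

```text
basket (array([ 0.58164259, -0.25557911,  0.26749107]), np.float64(0.0028250080737910127))
A (array([0.64289021, 0.00647762, 0.19135138]), np.float64(0.00190751651811237))
B (array([0.64233033, 0.14714959, 0.18754252]), np.float64(0.001177133320524487))
```

All in place. Handing in.

```bash
python3 - <<'E'
from workcell import bot
print(bot.finish_job())
E
```

```text
the job is handed in; nothing more can be done
None
```

The kit is hung up, the nozzle is turned and the button is pressed. I handed the job in at about 32 s; the hand-in reports no verdict.

- **What was there:** I found two grey pairs of ear defenders and one basket. I left the green look-alike and the bystanders alone, and in the last pictures they looked unmoved by eye.
- **Hung items:** The basket hangs by its grip on the left hook (the stand's +y). Both pairs of ear defenders are draped over the rail about 140 mm apart, one cup on each side of the bar.
- **Last position check (two views):** The basket grip was about 2 mm from the middle of the hook, sideways and along it. Both crowns were within about 2 mm of the bar's line. The measured heights read 8 to 14 mm lower than expected at the tops. I put that down to where I picked the pixels, because each piece met its support at about the right height when I lowered it.
- **Nozzle:** The outlet measured -110.1°, against about -109.8° for the mark, so it is about 0.01 rad off.
- **Button:** It stopped firmly at 116 mm, which is the full 6 mm of travel, with 8 to 17 N on it.
- **Finish:** The gripper ended clear of everything, and none of the checks on the job itself failed.

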